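# Change the backup battery under the boards of an opened instrument

### The job

Change the backup battery of the opened instrument: lift out the two boards that sit over it and lay them flat on the grey mat, then lay the old red battery pack in the black recycling tub and the new yellow pack squarely in the middle of the battery cradle in its place. When the new pack is in, put each board back squarely in its own bay, resting on both rails and with its gold contacts towards the header block of the same colour.

Things in the scene. Friction and masses are not known exactly. Their poses are not given: they have to be found in the camera images.
- green_board_center (a point): green circuit board, 160 long (its x) x 44 wide (y) x 36 mm tall; a black finned heat sink fills its middle 96 mm at the full 44 mm width: grip it there, across the width. Gold edge contacts at its +x end. This point is its centre, 18 mm above its underside; z up. At the start it lies in its bay.
- blue_board_center (a point): blue circuit board, 160 long (its x) x 44 wide (y) x 36 mm tall; a bright tin shield can with small vent holes fills its middle 96 mm at the full 44 mm width: grip it there, across the width. Gold edge contacts at its +x end. This point is its centre, 18 mm above its underside; z up. At the start it lies in its bay.
- old_pack_center (a point): old battery pack, red: five cells side by side, 44 (its x) x 110 (y) x 24 mm tall; grip across the 44 mm. At the start it lies in the cradle with both ends under the boards and only its middle showing between them. This point is its centre, 12 mm above its underside; z up.
- new_pack_center (a point): new battery pack, yellow, same shape and axes as the old one: 44 (x) x 110 (y) x 24 mm tall. At the start it lies on an 8 mm thick pink foam pad (60 x 130 mm). This point is its centre, 12 mm above its underside.
- cradle_seat (a point): battery cradle on the case floor, between the bays' rails: a black pad 50 (x) x 126 (y) mm, and beyond each end a white block (142 mm between them, 13 mm above the pad). This point is the middle of the pad's top, 14 mm above the table; a pack lies on it, long axis along y, centre 12 mm above. The boards' undersides are 32 mm above it, the rails begin 60 mm to either side along x.
- green_bay_seat (a point): green bay in the case, 80 mm beside the blue one: two aluminium rails, 120 mm apart and 24 mm wide, that carry the green board's ends, and a green header block beyond one rail. This point: middle of the bay at the rails' top, 46 mm above the table; a seated board's centre is 18 mm above it. x points to the header, which starts 92 mm away, its top 15 mm above the rails; y is across the board.
- blue_bay_seat (a point): blue bay in the case, 80 mm beside the green one: two aluminium rails, 120 mm apart and 24 mm wide, that carry the blue board's ends, and a blue header block beyond one rail. This point: middle of the bay at the rails' top, 46 mm above the table; a seated board's centre is 18 mm above it. x points to the header, which starts 92 mm away, its top 15 mm above the rails; y is across the board.
- mat: grey mat for parts, flat on the table, 250 (x) x 200 (y) x 3 mm; origin at the centre of its underside. A small dish of screws and tweezers lie along its far (+x) edge, beyond x = 65 mm; the rest is free and takes the two boards side by side, long axes along x.
- tub: black recycling tub, open on top, 130 (x) x 180 (y) x 45 mm tall, walls and floor 3 mm; origin at the centre of its underside.
- case: open lower half of the instrument's beige steel case, 236 (x) x 250 (y) mm, fixed, wall top 54 mm above the table, inner floor 9 mm above the table; origin at its centre on the table. It holds the cradle and both bays; apart from thin corner posts (51 mm) the parts along its sides stay below 40 mm above the table.
Things that resemble listed ones, but are neither listed nor needed, are in the scene too. There is more than one size of the part that bears new_pack_center; the job needs the middle-sized.

How it is judged:
By the outcome, as a careful person would: the job done as asked, in the order asked, and still so for the second after the job is handed in, with the robot touching nothing.
It also fails if it takes over 152 s, if anything falls off the work surface, if the arm or the gripper's body presses on something with over 40 N, if the wrist force passes 120 N, or if a joint passes its speed limit or range.

### The arm

A 6-joint arm with a two-finger parallel gripper is mounted at the origin on the work surface. World frame = base frame: x ahead of the robot, y to its left, z up, the work surface at z = 0. Lengths are in mm, angles in degrees, forces in N, time in s.
With the tool pointing down it reaches from about 350 to 875 mm from the base axis. Payload 15.5 kg.
Tool frame: the origin (TCP) lies midway between the tips of the shut fingers; the grasp point (between the pads) lies 19 mm behind it; z points along the fingers, y is the direction in which the jaws open and shut (so a half turn about z gives the same grasp; the last joint's range is limited). The gripper opens to 85 mm and grips with 20 to 120 N. Pads are 22 mm wide; open, the fingers measure 114 mm over their backs; the gripper's body (76 mm by 85 mm) begins 54 mm behind the grasp point. The pads swing forward as they close: fully open they stand 13 mm farther back than shut.
Start: joints at [69.185, 28.281, 77.091, -0, 74.628, -5.472], TCP at [165.377, 602.725, 231.277] pointing down, gripper open.
Joint ranges: [-166.48, 166.48], [-47.26, 123.95], [12.59, 153.08], [-70.14, 250.14], [6.76, 159.57], [-176.63, 176.63]. Speed limits (degrees/s): [108.29, 108.29, 147.25, 172.46, 172.46, 172.46].

### API

Orientations are given as [roll, pitch, yaw] about the fixed x, y, z axes, in that order (R = Rz(yaw) Ry(pitch) Rx(roll)).
In Python, from cell import get_state, eyes, ctrl, spotter gives the robot as it stands.
- The arm moves only by the tool arm_command, never from a script. Its argument "series" is a list of rows, each a list of 5 numbers: the opening, from 0 (shut) to 1 (fully open), then the shift along the world's x, y, z in m, then the turn about the world's z in degrees. A call has 1 to 8 rows; each row is the pose to reach, as a shift and turn from the pose commanded when the call began; what a row does not reach only later rows make up. A row lasts 1/12 s, in which the tool goes at most 41.7 mm and 7.16 degrees, less where a joint would pass 70% of its speed; a pose out of reach is approached as far as the arm can. A call with a gripper value outside its range is refused whole. The fingers move at their own pace and stop on an object; the grip force is fixed at half the most. Time passes only in rows, so rows that repeat a pose let the fingers close. It gives the time, the measured TCP pose, the force and the opening at its end, in the units of the state.
- get_state(): the state, without advancing time (a new reading comes with each control period).
- eyes.read_camera(name): name is "scene" or "top" or "wrist"; returns a dict with "color" (400x640x3 uint8, red, green, blue), "fx", "fy", "cx", "cy" (pixels), "distortion" ([k1, k2, p1, p2, k3] as OpenCV has them; the pictures are not rectified), "cam_to_world" (4x4, takes a point from camera to world coordinates). Camera axes: x right, y up, looking along -z (the intrinsics and any distortion apply to the point x, -y, -z); pixel columns grow to the right and rows downward; lengths in mm; the calibration is good to about 2 mm. A picture is of the moment at which its call begins. There is no depth.
- ctrl.hand_in(): hands the job in, once; it reports no verdict.
Trained networks look in a picture, given as the dict that the camera call returned (one of the last four; its "shot" number tells which), for a name from the list of things; names that differ only in an ending like _2 or _b are one class to them, and where a whole thing is asked for, a point or a joint stands for the part that bears it (a point fixed in the world has none). Each returns a list of dicts, best first, with "p" (0 to 1); they miss things now and then, are a little off and sometimes report something else, mostly with a low value. They report only what shows in the picture. A call takes as long as a camera call. They do not tell look-alikes from the thing itself.
- spotter.search_frame(picture, query): "rect" ([left, top, width, height] in pixels, round what is visible of it).
- spotter.tip_of(picture, query): "position" ([row, column] in pixels: a listed point, or the origin of a listed thing).
The state is a dict: "time": time; "qpos": joint angles; "joint_velocities": joint speeds; "joint_torque": joint torques, N m; "eef_pos": TCP position; "tool_rot": TCP orientation; "contact_force": force on the tool from outside, world axes, zero at the start; "ft_torque": the same for the moment, N m; "opening": finger opening in mm.
Only numpy, scipy, OpenCV 4.12 (cv2) and the standard library are available. Lean on these libraries where they do the work, as an engineer would, in place of code of your own. Each camera call takes 0.05 s, during which the arm holds its last target. There are 200 camera calls.

## Working session

There is one attempt and no reset: what is moved stays moved. The work goes in short steps, Python scripts to look and compute and a tool call to move; the robot and the scene stay as the last step left them, time stands still between calls to the robot, and variables do not carry over. Pictures are saved under pics/ and viewed, about 12 in all and at most 16, crops included, and the job is handed in when it is done.

Besides the shell and the picture viewer there is one more tool, called after "Emit:" as name(argument=value, ...) on one line, values as JSON. arm_command: Moves the arm, as the interface text tells. Its arguments: {"type":"object","properties":{"series":{"type":"array","items":{"type":"array","items":{"type":"number"}}}},"required":["series"]}

```bash
ls; mkdir -p pics
python3 - <<'E'
from cell import get_state, eyes, ctrl, spotter
import cv2
print(get_state())
for n in ("scene","top"):
    p=eyes.read_camera(n); cv2.imwrite(f"pics/{n}0.png",p["color"][...,::-1])
    print(n,p["shot"],p["fx"],p["fy"],p["cx"],p["cy"],p["distortion"],p["cam_to_world"])
    for q in ["green_board_center","blue_board_center","old_pack_center","new_pack_center","cradle_seat","green_bay_seat","blue_bay_seat","mat","tub","case"]:
        print(q,[(round(d["p"],2),[round(float(v)) for v in d["position"]]) for d in spotter.tip_of(p,q)][:5])
E
```

```text
pics
{'time': 0.0, 'qpos': array([ 6.91847161e+01,  2.83137792e+01,  7.71297949e+01, -6.96434481e-04,
        7.46285936e+01, -5.47199956e+00]), 'joint_velocities': array([-0.03364122,  0.01127229,  0.02827649,  0.12068244, -0.00715589,
        0.03184938]), 'joint_torque': array([-2.03187243e-03, -8.82148218e+01, -3.83863914e+01, -4.30518639e-04,
        1.00525335e-02, -3.29470288e-05]), 'eef_pos': array([165.24179841, 602.36072043, 230.69650061]), 'tool_rot': array([-1.79928097e+02, -6.21363078e-03,  1.64656897e+02]), 'contact_force': array([-0.03479643, -0.21958433,  0.08002358]), 'ft_torque': array([ 0.00095815, -0.01262768, -0.00178977]), 'opening': 85.50678077469192}
scene 1 398.8908915918292 398.8908915918292 321.5971695066623 195.27573154803264 [-0.09398388  0.          0.          0.          0.        ] [[-4.54990808e-01 -6.15047272e-01  6.43972218e-01  9.57502683e+02]
 [ 8.90496049e-01 -3.13935627e-01  3.29334495e-01  2.47476853e+02]
 [-3.90460256e-04  7.23298883e-01  6.90534990e-01  6.29928831e+02]
 [ 0.00000000e+00  0.00000000e+00  0.00000000e+00  1.00000000e+00]]
green
[... 435 characters left out ...]
      0.          0.          0.        ] [[ 4.85202733e-03  9.92424181e-01 -1.22762790e-01  3.28638734e+02]
 [-9.99908994e-01  6.36033772e-03  1.18974747e-02  1.28086789e+01]
 [ 1.25881544e-02  1.22693891e-01  9.92364725e-01  9.69220458e+02]
 [ 0.00000000e+00  0.00000000e+00  0.00000000e+00  1.00000000e+00]]
green_board_center [(0.9, [173, 183])]
blue_board_center [(0.6, [182, 219])]
old_pack_center [(0.55, [183, 206])]
new_pack_center [(0.81, [249, 397]), (0.62, [109, 325]), (0.61, [282, 219])]
cradle_seat [(0.55, [183, 209])]
green_bay_seat [(0.6, [177, 186])]
blue_bay_seat [(0.68, [182, 208])]
mat [(0.67, [169, 426])]
tub [(0.92, [168, 320])]
case [(0.89, [183, 208]), (0.42, [179, 207])]
```

View pics/top0.png

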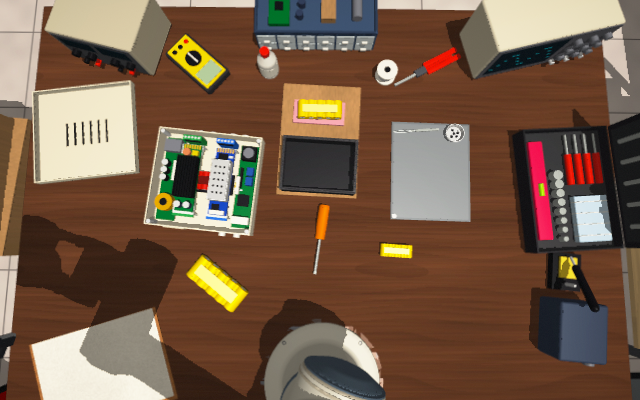

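View pics/scene0.png

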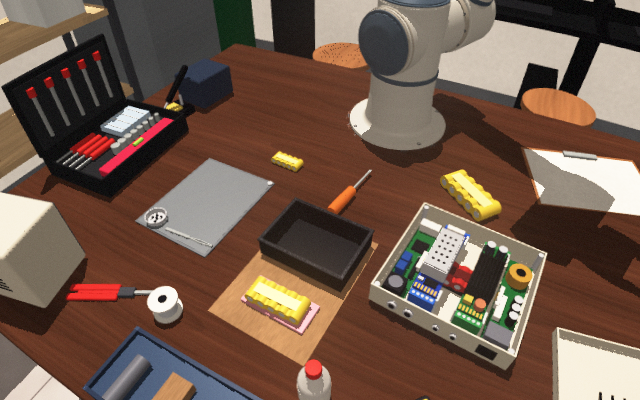

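Top view: the case is at about (205,180), with the black heat sink at (183,173) and the tin can at (221,180). The tub is at (318,165), the mat at (430,170) and the pack on the pink foam at (320,108). The other two yellow packs, large at (217,283) and small at (397,250), are decoys. The scene view agrees with this layout. Next I'll take a close crop of the case and set up a localiser.

```bash
cat > h.py <<'E'
import numpy as np, cv2
from cell import get_state, eyes, ctrl, spotter
def K(p): return np.array([[p["fx"],0,p["cx"]],[0,p["fy"],p["cy"]],[0,0,1.]])
def world(p,rc,z):
    "pixel (row,col) -> world point on plane z"
    u=cv2.undistortPoints(np.array([[[rc[1],rc[0]]]],float),K(p),np.array(p["distortion"]))[0,0]
    M=np.array(p["cam_to_world"]); d=M[:3,:3]@np.array([u[0],-u[1],-1.]); o=M[:3,3]
    return o+d*(z-o[2])/d[2]
def pix(p,w):
    M=np.linalg.inv(np.array(p["cam_to_world"])); c=np.atleast_2d(w)@M[:3,:3].T+M[:3,3]
    c=c*[1,-1,-1]
    q=cv2.projectPoints(c.reshape(-1,1,3),np.zeros(3),np.zeros(3),K(p),np.array(p["distortion"]))[0][:,0]
    return q[:,::-1]
def warp(p,x0,x1,y0,y1,z,s):
    "orthographic-like picture of plane z: up=+x, left=+y, s px/mm"
    X=np.linspace(x1,x0,int((x1-x0)*s)); Y=np.linspace(y1,y0,int((y1-y0)*s))
    g=np.stack(np.meshgrid(X,Y,indexing='ij')+(np.full((len(X),len(Y)),z),),-1).reshape(-1,3)
    q=pix(p,g).astype(np.float32).reshape(len(X),len(Y),2)
    return cv2.remap(p["color"],q[...,1],q[...,0],cv2.INTER_CUBIC)[...,::-1]
E
python3 - <<'E'
from h import *
p=eyes.read_camera("top")
cv2.imwrite("pics/c1.png",cv2.resize(p["color"][120:245,135:275,::-1],None,fx=5,fy=4.8,interpolation=cv2.INTER_CUBIC))
for n,rc,z in [("green",(173,183),82),("green_top",(173,185),82),("blue",(182,221),82),("case",(183,207),30),("tub",(168,320),0),("mat",(171,430),3),("new",(108,320),30)]:
    print(n,world(p,rc,z).round())
c=p["color"].astype(int);yel=((c[...,0]>150)&(c[...,1]>130)&(c[...,2]<90)).astype(np.uint8)
n,l,st,ce=cv2.connectedComponentsWithStats(yel)
for i in range(1,n):
    if st[i,4]>80:
        r=cv2.minAreaRect(np.argwhere(l==i)[:,::-1].astype(np.float32)); print(ce[i],st[i,4],r)
        b=cv2.boxPoints(r); w=np.array([world(p,(v,u),26) for u,v in b]); print(np.linalg.norm(w-np.roll(w,1,0),axis=1).round(), w.mean(0).round(1))
E
```

```text
green [484. 324.  82.]
green_top [484. 320.  82.]
blue [464. 236.  82.]
case [469. 283.  30.]
tub [513.   9.   0.]
mat [ 507. -269.    3.]
new [660.  10.  30.]
[328.    8.5] 234 ((328.0, 8.5), (17.0, 12.0), 90.0)
[48. 31. 48. 31.] [929.9  -9.7  26. ]
[192.95480881  58.30359212] 863 ((196.137939453125, 60.844818115234375), (55.1422004699707, 26.82369041442871), 41.6335334777832)
[146.  69. 147.  68.] [783.5 325.4  26. ]
[287.77647059  90.23529412] 85 ((286.61181640625, 89.80470275878906), (11.473669052124023, 24.839487075805664), 40.10091018676758)
[29. 64. 30. 64.] [708.1  93.9  26. ]
[325.8652968  102.28424658] 876 ((325.75970458984375, 102.16940307617188), (55.564205169677734, 32.926937103271484), 1.6846843957901)
[139.  86. 140.  86.] [676.8  -4.9  26. ]
[ 11.76618705 174.41456835] 1112 ((11.541202545166016, 186.26058959960938), (12.409924507141113, 137.31117248535156), 7.275004863739014)
[ 30. 337.  32. 336.] [461.9 762.   26. ]
[341.39088729 130.64028777] 417 ((339.0, 128.0), (20.0, 38.0), 90.0)
[51. 95. 51. 94.] [610.1 -38.1  26. ]
[312.40594059 130.06930693] 101 ((311.56756591
[... 332 characters left out ...]
62.5, 201.0), (16.0, 17.0), 90.0)
[39. 41. 39. 41.] [424.6 390.1  26. ]
[322.53448276 222.37068966] 116 ((322.5259704589844, 222.08091735839844), (3.6493728160858154, 32.54023742675781), 8.746162414550781)
[ 9. 78.  9. 78.] [376.    1.8  26. ]
[395.95934959 250.45121951] 246 ((396.0133361816406, 250.3009033203125), (30.798295974731445, 12.971205711364746), 3.814075469970703)
[74. 31. 74. 31.] [ 309.1 -175.    26. ]
[217.15686275 284.07946336] 969 ((216.45083618164062, 283.958984375), (60.049293518066406, 26.247560501098633), 39.80556869506836)
[143.  61. 143.  60.] [228.4 252.3  26. ]
[570.25233645 270.3271028 ] 107 ((570.5, 267.5), (21.0, 9.0), 90.0)
[50. 22. 50. 22.] [ 269.1 -597.8   26. ]
```

View pics/c1.png

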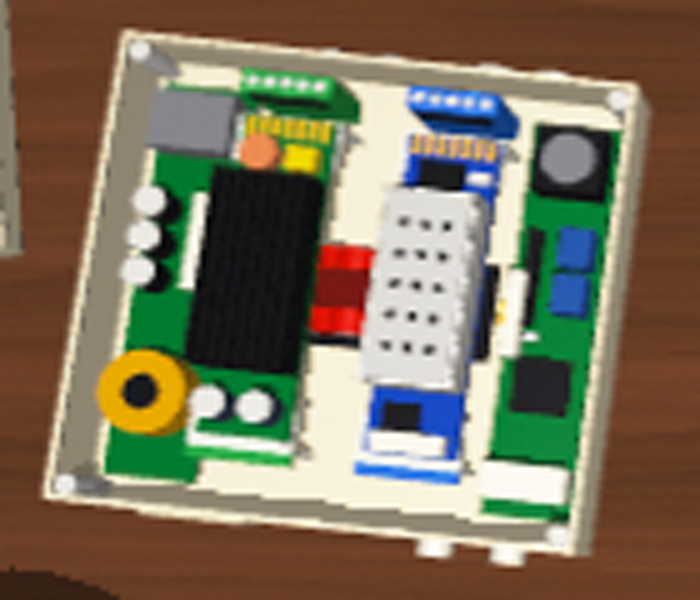

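Crop: both boards have their gold contacts at the far end, by the headers of their own colour. The red pack shows between them at about (345,290) in the crop. The case is turned by about -8°. Next I need the wrist camera's mounting offset so I can look from above the case.

Run:
```python
from h import *
p=eyes.read_camera("wrist"); s=get_state()
print(s["eef_pos"],s["tool_rot"],p["fx"],p["cx"],p["cy"],p["distortion"]);print(np.round(p["cam_to_world"],3))
t=eyes.read_camera("top")
# case rim corner estimates etc from the top picture: crop coords -> px ; crop offset(135,120) scale 5,4.8
def cp(u,v): return (120+v/4.8,135+u/5)
for n,(u,v),z in [("rimFL",(122,32),54),("rimFR",(640,88),54),("rimNL",(45,497),54),("rimNR",(588,552),54),("g1",(215,170),82),("g2",(322,172),82),("g3",(187,360),82),("g4",(295,373),82),("b1",(390,187),82),("b2",(485,198),82),("b3",(362,378),82),("b4",(462,390),82)]:
    print(n,world(t,cp(u,v),z).round(1))
for n,c,z in [("tub",[(136,283),(136,357),(192,278),(196,356)],45),("mat",[(122,392),(124,470),(218,391),(221,470)],3)]:
    print(n,[world(t,q,z)[:2].round() for q in c])
```

```text
[165.38350966 602.68342298 231.27272629] [-1.79994884e+02 -4.14674771e-05  1.64654794e+02] 289.0582873642724 316.25092515040194 198.21099996318233 [-0.02797863  0.          0.          0.          0.        ]
[[ 2.6500e-01 -9.3000e-01 -2.5600e-01  1.0052e+02]
 [ 9.6400e-01  2.5600e-01  6.9000e-02  6.1901e+02]
 [ 1.0000e-03 -2.6500e-01  9.6400e-01  3.7425e+02]
 [ 0.0000e+00  0.0000e+00  0.0000e+00  1.0000e+00]]
rimFL [601.7 396.5  54. ]
rimFR [574.5 146.2  54. ]
rimNL [368.5 419.2  54. ]
rimNR [343.4 164.9  54. ]
g1 [525.1 337.7  82. ]
g2 [524.4 288.2  82. ]
g3 [432.8 345.8  82. ]
g4 [426.8 296.2  82. ]
b1 [517.3 256.4  82. ]
b2 [512.2 212.4  82. ]
b3 [424.6 265.5  82. ]
b4 [419.2 219.7  82. ]
tub [array([583.,  99.]), array([585., -81.]), array([446., 109.]), array([437., -78.])]
mat [array([ 634., -175.]), array([ 631., -376.]), array([ 388., -168.]), array([ 381., -366.])]
```

Emit:
arm_command(series=[[1, 0.03, -0.03, 0, 2], [1, 0.06, -0.06, 0, 4], [1, 0.09, -0.09, 0, 6], [1, 0.12, -0.12, 0, 8], [1, 0.15, -0.15, 0, 9.7], [1, 0.18, -0.18, 0, 9.7], [1, 0.2, -0.21, 0, 9.7], [1, 0.2, -0.21, 0, 9.7]])

```text
time: 1.92
eef_pos: [369.0, 388.0, 231.4]
tool_rot: [-179.9, 0.1, 174.1]
contact_force: [-0.4, 0.3, -0.3]
opening: 85.5
```

Emit:
arm_command(series=[[1, 0.03, -0.03, 0, 0], [1, 0.06, -0.06, 0, 0], [1, 0.09, -0.09, -0.01, 0], [1, 0.105, -0.11, -0.02, 0], [1, 0.105, -0.11, -0.02, 0], [1, 0.105, -0.11, -0.02, 0]])

```text
time: 2.42
eef_pos: [470.9, 281.5, 210.7]
tool_rot: [-180.0, -0.1, 174.2]
contact_force: [-0.0, 0.0, 0.3]
opening: 85.7
```

Run:
```python
from h import *
p=eyes.read_camera("wrist"); s=get_state(); print(s["eef_pos"],s["tool_rot"])
np.save("w1.npy",p,allow_pickle=True)
a=warp(p,380,580,180,380,82,2.9); b=a.copy()
for i in range(0,200,20):
    k=int(i*2.9); cv2.line(a,(k,0),(k,6 if i%100 else 14),(0,0,255),1); cv2.line(a,(0,k),(6 if i%100 else 14,k),(0,0,255),1)
cv2.imwrite("pics/w1.png",a)
for q in ["green_board_center","blue_board_center","old_pack_center","cradle_seat"]:
    print(q,[(round(d["p"],2),world(p,d["position"],z)[:2].round(1)) for d in spotter.tip_of(p,q) for z in [{"g":64,"b":64,"o":26,"c":14}[q[0]]]])
```

```text
[470.40945345 282.49181404 211.1876248 ] [-1.79998822e+02 -2.73161641e-02  1.74280769e+02]Traceback (most recent call last):
  File "<stdin>", line 6, in <module>
cv2.error: OpenCV(4.12.0) :-1: error: (-5:Bad argument) in function 'line'
> Overload resolution failed:
>  - Layout of the output array img is incompatible with cv::Mat
>  - Expected Ptr<cv::UMat> for argument 'img'
```

```bash
sed -i 's/\[...,::-1\]$/[...,::-1].copy()/' h.py
python3 - <<'E'
from h import *
p=eyes.read_camera("wrist")
a=warp(p,370,580,180,380,82,2.8)
for i in range(0,210,10):
    k=int(i*2.8); L=14 if i%50==0 else 6; cv2.line(a,(k,0),(k,L),(0,0,255),1); cv2.line(a,(0,k),(L,k),(0,0,255),1)
cv2.imwrite("pics/w1.png",a)
for q in ["green_board_center","blue_board_center","old_pack_center","cradle_seat"]:
    print(q,[(round(d["p"],2),world(p,d["position"],z)[:2].round(1)) for d in spotter.tip_of(p,q) for z in [{"g":64,"b":64,"o":26,"c":14}[q[0]]]])
E
```

```text
green_board_center [(0.56, array([478.8, 318.8]))]
blue_board_center [(0.9, array([472. , 239.7]))]
old_pack_center [(0.69, array([476.8, 289.7])), (0.25, array([487.2, 324.7]))]
cradle_seat []
```

View pics/w1.png

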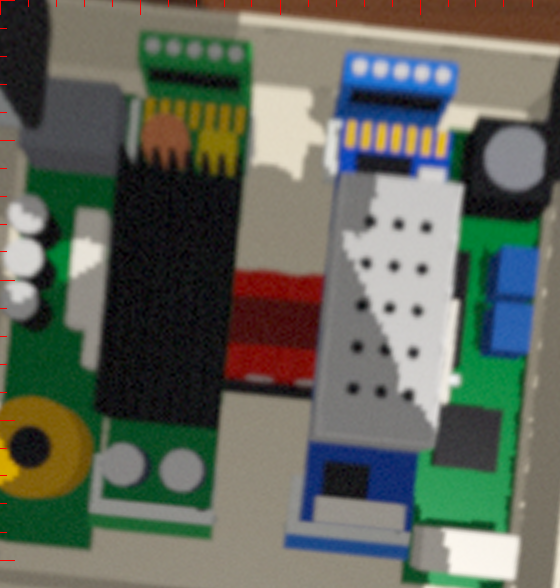

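Wrist view, rectified at z=82: the can's centre is at (387,311), giving (469,242). The heat sink's centre is at about (170,288), giving (477,319). Yaw is -5.7° and the tool is already aligned with it. I'll grip the green board first.

Emit:
arm_command(series=[[0.7, 0.0035, 0.018, -0.01, 0], [0.7, 0.007, 0.0365, -0.04, 0], [0.7, 0.007, 0.0365, -0.075, 0], [0.7, 0.007, 0.0365, -0.11, 0], [0.7, 0.007, 0.0365, -0.14, 0], [0.7, 0.007, 0.0365, -0.155, 0], [0.7, 0.007, 0.0365, -0.162, 0], [0.7, 0.007, 0.0365, -0.162, 0]])

```text
time: 3.38
eef_pos: [476.5, 319.4, 48.2]
tool_rot: [-179.9, -0.1, 174.4]
contact_force: [0.1, 0.1, 0.1]
opening: 60.0
```

Emit:
arm_command(series=[[0, 0, 0, 0, 0], [0, 0, 0, 0, 0], [0, 0, 0, 0, 0], [0, 0, 0, 0, 0], [0, 0, 0, 0, 0], [0, 0, 0, 0, 0]])

```text
time: 3.88
eef_pos: [478.0, 319.7, 50.7]
tool_rot: [179.9, 0.1, 174.4]
contact_force: [-1.6, 0.7, 9.1]
opening: 43.1
```

Emit:
arm_command(series=[[0, 0, 0, 0, 0], [0, 0, 0, 0, 0], [0, 0, 0, 0.005, 0], [0, 0, 0, 0.015, 0], [0, 0, 0, 0.035, 0], [0, 0, 0, 0.06, 0], [0, 0, 0, 0.08, 0], [0, 0, 0, 0.08, 0]])

```text
time: 4.55
eef_pos: [479.2, 320.2, 133.9]
tool_rot: [179.8, 0.3, 174.4]
contact_force: [1.4, 1.5, -1.7]
opening: 43.1
```

Run:
```python
from h import *
s=get_state();print(s)
p=eyes.read_camera("wrist"); cv2.imwrite("pics/w2.png",p["color"][...,::-1])
```

```text
{'time': 4.55, 'qpos': array([ 2.78153368e+01,  3.06548458e+01,  9.07173364e+01, -3.46316924e-03,
        5.82674687e+01, -5.65416291e+01]), 'joint_velocities': array([-1.84971425e-01,  2.96933966e+00,  2.61919368e+00,  1.84058321e-02,
       -4.85786688e+00,  1.10048814e-03]), 'joint_torque': array([-1.01904987e-02, -8.37009859e+01, -2.90079421e+01, -1.43114082e-02,
        1.80865757e+00, -3.23568720e-04]), 'eef_pos': array([479.18542664, 320.17631869, 133.92620244]), 'tool_rot': array([179.80379346,   0.30226405, 174.3582606 ]), 'contact_force': array([ 1.3543528 ,  1.47053653, -1.7134655 ]), 'ft_torque': array([ 0.04563805, -0.06304124,  0.06372202]), 'opening': 43.06181029860274}
```

View pics/w2.png

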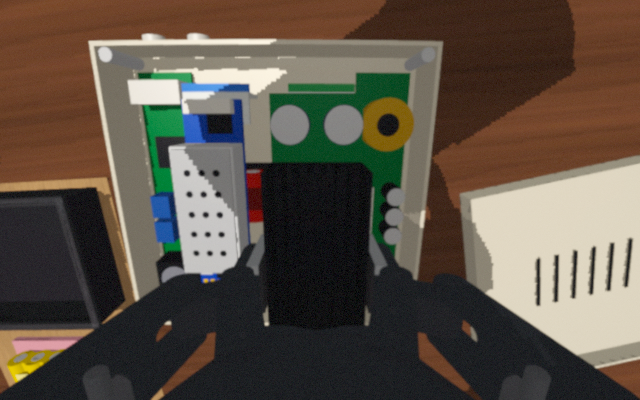

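The green board is held: it covers the middle of the picture at (315,240), with its underside clear of the case. Now I'll carry it to the mat.

Emit:
arm_command(series=[[0, 0, -0.015, 0, 0], [0, 0, -0.045, 0, 0], [0, 0, -0.08, 0, 0.5], [0, 0, -0.115, 0, 1], [0, 0, -0.15, 0, 1.5], [0, 0, -0.185, 0, 2], [0, 0, -0.22, 0, 2.5], [0, 0, -0.255, 0, 3]])

```text
time: 5.27
eef_pos: [476.1, 62.3, 128.5]
tool_rot: [-180.0, -0.1, 177.4]
contact_force: [0.6, -0.2, -3.0]
opening: 43.0
```

Emit:
arm_command(series=[[0, 0, -0.035, 0, 0], [0, 0, -0.07, 0, 0], [0, 0, -0.105, 0, 0], [0, 0, -0.14, 0, 0.7], [0, 0.001, -0.175, 0, 0.7], [0, 0.002, -0.21, 0, 0.7], [0, 0.0026, -0.245, 0, 0.7], [0, 0.0026, -0.27, 0, 0.7]])

```text
time: 5.93
eef_pos: [479.0, -208.6, 128.5]
tool_rot: [180.0, -0.1, 178.0]
contact_force: [0.1, 0.3, -3.0]
opening: 42.8
```

Emit:
arm_command(series=[[0, 0, -0.013, -0.01, 0], [0, 0, -0.013, -0.035, 0], [0, 0, -0.013, -0.065, 0], [0, 0, -0.013, -0.09, 0], [0, 0, -0.013, -0.105, 0], [0, 0, -0.013, -0.112, 0], [0, 0, -0.013, -0.112, 0], [0, 0, -0.013, -0.112, 0]])

```text
time: 6.6
eef_pos: [479.7, -218.4, 17.2]
tool_rot: [180.0, -0.0, 178.1]
contact_force: [-0.2, -0.0, -2.6]
opening: 43.0
```

Run:
```python
from h import *
s=get_state();print(s["eef_pos"],s["tool_rot"],s["contact_force"])
p=eyes.read_camera("top"); a=p["color"][90:240,380:500,::-1]; b=eyes.read_camera("wrist")["color"][...,::-1]
print(get_state()["eef_pos"])
cv2.imwrite("pics/m1.png",np.hstack([cv2.resize(a,(320,400)),cv2.resize(b,(480,300)).copy() if 0 else cv2.resize(b,(480,400))]))
```

```text
[ 479.66923935 -218.39498526   17.16720856] [ 1.79972873e+02 -4.70945503e-02  1.78070839e+02] [-0.16755497 -0.04090379 -2.55085209]
[ 480.37745374 -218.87688264   18.09777811]
```

View pics/m1.png

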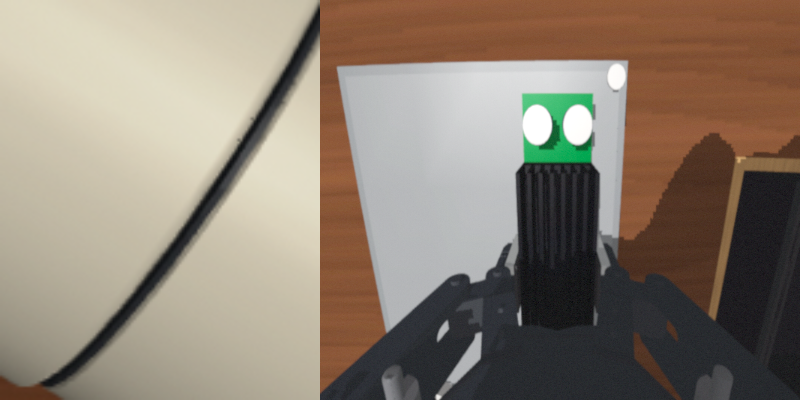

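The right part of the picture (wrist camera) shows the green board parallel to the mat and about 20 mm inside its +y edge, at columns 592 and 622. I'll lower it and release.

Emit:
arm_command(series=[[0, 0, 0, -0.004, 0], [0, 0, 0, -0.008, 0], [0, 0, 0, -0.0105, 0], [0, 0, 0, -0.0105, 0], [0, 0, 0, -0.0105, 0], [0, 0, 0, -0.0105, 0]])

```text
time: 7.2
eef_pos: [480.3, -218.9, 7.4]
tool_rot: [-180.0, 0.1, 178.1]
contact_force: [-2.1, 1.2, 13.0]
opening: 43.3
```

Emit:
arm_command(series=[[0.7, 0, 0, 0, 0], [0.7, 0, 0, 0, 0], [0.7, 0, 0, 0, 0], [0.7, 0, 0, 0, 0], [0.7, 0, 0, 0.02, 0], [0.7, 0, 0, 0.06, 0], [0.7, 0, 0, 0.1, 0], [0.7, 0, 0, 0.12, 0]])

```text
time: 7.87
eef_pos: [480.9, -219.3, 130.5]
tool_rot: [-179.9, 0.2, 178.1]
contact_force: [1.1, -0.8, 0.7]
opening: 59.8
```

Emit:
arm_command(series=[[0.7, 0, 0.04, 0, 0], [0.7, 0, 0.08, 0, -0.5], [0.7, 0, 0.12, 0, -1], [0.7, 0, 0.16, 0, -1.5], [0.7, 0, 0.2, 0, -2], [0.7, -0.002, 0.24, 0, -2.5], [0.7, -0.004, 0.28, 0, -3], [0.7, -0.006, 0.32, 0, -3.7]])

```text
time: 8.53
eef_pos: [473.5, 103.1, 126.8]
tool_rot: [180.0, 0.0, 174.3]
contact_force: [0.6, -0.1, -1.0]
opening: 60.0
```

Emit:
arm_command(series=[[0.7, -0.002, 0.04, 0, 0], [0.7, -0.004, 0.08, 0, 0], [0.7, -0.005, 0.115, 0, 0], [0.7, -0.005, 0.135, 0, 0], [0.7, -0.005, 0.14, 0, 0], [0.7, -0.005, 0.14, 0, 0]])

```text
time: 9.03
eef_pos: [468.8, 242.4, 126.6]
tool_rot: [180.0, 0.0, 174.5]
contact_force: [-0.4, -0.4, -0.2]
opening: 59.4
```

Run:
```python
from h import *
s=get_state();print(s["eef_pos"],s["tool_rot"])
p=eyes.read_camera("wrist"); a=warp(p,380,600,170,370,82,2.7)
for i in range(0,220,10):
    k=int(i*2.7); L=14 if i%50==0 else 6; cv2.line(a,(k,0),(k,L),(0,0,255),1); cv2.line(a,(0,k),(L,k),(0,0,255),1)
cv2.imwrite("pics/w3.png",a)
np.save("w3",p)
for q in ["blue_board_center","old_pack_center","cradle_seat","green_bay_seat"]:
    print(q,[(round(d["p"],2),world(p,d["position"],z)[:2].round(1)) for d in spotter.tip_of(p,q) for z in [{"g":46,"b":64,"o":26,"c":14}[q[0]]]])
```

```text
[468.76261674 242.42224087 126.61616776] [1.79997014e+02 3.28597040e-03 1.74483939e+02]
blue_board_center [(0.55, array([470., 241.]))]
old_pack_center [(0.85, array([476.7, 285.2]))]
cradle_seat []
green_bay_seat []
```

View pics/w3.png

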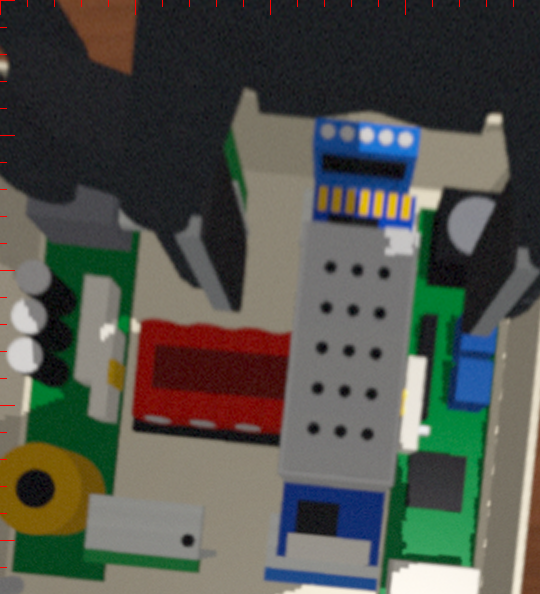

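Rectified view: the can is centred at about (348,352), giving (469.6,241.1), which is right under the tool. The red pack is at (215,380) and the green bay's near rail at (145,530). I'll grip the blue board.

Emit:
arm_command(series=[[0.7, 0, 0, -0.025, 0], [0.7, 0, 0, -0.05, 0], [0.7, 0, 0, -0.07, 0], [0.7, 0, 0, -0.0775, 0], [0.7, 0, 0, -0.0775, 0], [0.7, 0, 0, -0.0775, 0]])

```text
time: 9.78
eef_pos: [469.2, 240.8, 49.7]
tool_rot: [-180.0, -0.0, 174.3]
contact_force: [-0.1, -0.5, 0.9]
opening: 59.5
```

Emit:
arm_command(series=[[0, 0, 0, 0, 0], [0, 0, 0, 0, 0], [0, 0, 0, 0, 0], [0, 0, 0, 0, 0], [0, 0, 0, 0, 0], [0, 0, 0, 0, 0], [0, 0, 0, 0, 0], [0, 0, 0, 0, 0]])

```text
time: 10.45
eef_pos: [469.7, 241.3, 50.7]
tool_rot: [180.0, 0.1, 174.4]
contact_force: [-0.7, -2.1, 5.9]
opening: 42.8
```

Emit:
arm_command(series=[[0, 0, 0, 0.005, 0], [0, 0, 0, 0.015, 0], [0, 0, 0, 0.035, 0], [0, 0, 0, 0.06, 0], [0, 0, 0, 0.08, 0], [0, 0, 0, 0.08, 0]])

```text
time: 10.95
eef_pos: [470.8, 242.0, 133.9]
tool_rot: [179.8, 0.3, 174.4]
contact_force: [0.9, 1.2, -1.2]
opening: 43.4
```

Emit:
arm_command(series=[[0, 0, -0.015, 0, 0], [0, 0, -0.045, 0, 0], [0, 0, -0.08, 0, 0.5], [0, 0, -0.115, 0, 1], [0, 0, -0.15, 0, 1.5], [0, 0, -0.185, 0, 2], [0, 0, -0.22, 0, 2.5], [0, 0, -0.255, 0, 3]])

```text
time: 11.62
eef_pos: [468.6, -15.4, 129.7]
tool_rot: [-180.0, 0.0, 177.4]
contact_force: [0.7, 0.0, -1.4]
opening: 43.0
```

Emit:
arm_command(series=[[0, 0, -0.035, 0, 0], [0, 0, -0.07, 0, 0], [0, 0, -0.105, 0, 0], [0, 0.002, -0.14, 0, 0.7], [0, 0.004, -0.175, 0, 0.7], [0, 0.006, -0.21, 0, 0.7], [0, 0.007, -0.245, 0, 0.7], [0, 0.007, -0.28, 0, 0.7]])

```text
time: 12.28
eef_pos: [475.7, -295.5, 129.7]
tool_rot: [-180.0, 0.0, 178.1]
contact_force: [1.4, -0.0, -2.2]
opening: 43.3
```

Emit:
arm_command(series=[[0, 0, -0.02, 0, 0], [0, 0, -0.029, -0.01, 0], [0, 0, -0.029, -0.035, 0], [0, 0, -0.029, -0.065, 0], [0, 0, -0.029, -0.09, 0], [0, 0, -0.029, -0.105, 0], [0, 0, -0.029, -0.112, 0], [0, 0, -0.029, -0.112, 0]])

```text
time: 12.95
eef_pos: [475.2, -321.5, 15.8]
tool_rot: [179.9, -0.1, 178.1]
contact_force: [-0.7, 1.6, -1.9]
opening: 43.2
```

Emit:
arm_command(series=[[0, 0, 0, -0.004, 0], [0, 0, 0, -0.008, 0], [0, 0, 0, -0.0105, 0], [0, 0, 0, -0.0105, 0], [0, 0, 0, -0.0105, 0], [0, 0, 0, -0.0105, 0]])

```text
time: 13.45
eef_pos: [476.4, -323.0, 7.7]
tool_rot: [-180.0, 0.1, 178.1]
contact_force: [-0.8, 1.8, 6.0]
opening: 43.5
```

Emit:
arm_command(series=[[0.7, 0, 0, 0, 0], [0.7, 0, 0, 0, 0], [0.7, 0, 0, 0, 0], [0.7, 0, 0, 0, 0], [0.7, 0, 0, 0.02, 0], [0.7, 0, 0, 0.06, 0], [0.7, 0, 0, 0.1, 0], [0.7, 0, 0, 0.14, 0]])

```text
time: 14.12
eef_pos: [475.5, -322.4, 148.2]
tool_rot: [180.0, -0.0, 178.1]
contact_force: [0.8, -0.8, -0.5]
opening: 60.1
```

Emit:
arm_command(series=[[0.7, 0, 0.01, 0.04, 0], [0.7, 0, 0.05, 0.07, 0], [0.7, 0, 0.05, 0.07, 0], [0.7, 0, 0.05, 0.07, 0]])

```text
time: 14.45
eef_pos: [476.6, -271.6, 218.9]
tool_rot: [-179.9, 0.2, 178.2]
contact_force: [0.4, -0.8, -0.1]
opening: 59.6
```

Run:
```python
from h import *
s=get_state();print(s["eef_pos"],s["tool_rot"])
p=eyes.read_camera("wrist"); cv2.imwrite("pics/m2.png",p["color"][...,::-1])
```

```text
[ 476.56937682 -271.55690733  218.87578867] [-1.79905457e+02  1.61088281e-01  1.78152351e+02]
```

View pics/m2.png

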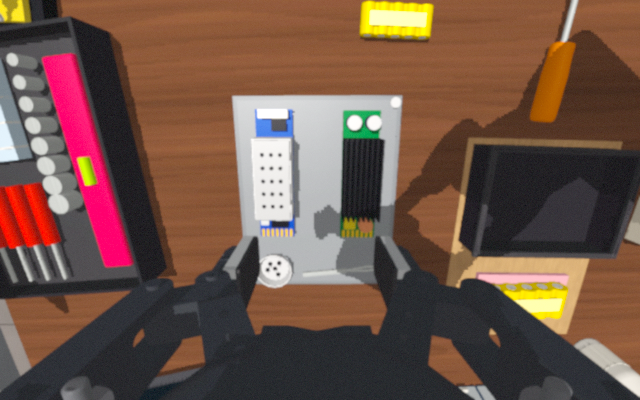

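Wrist view: both boards lie flat and fully on the mat, blue at (273,175) and green at (362,175), clear of the dish and tweezers. Next I'll go over the case with the gripper turned by -93.7° for the packs.

Emit:
arm_command(series=[[0.7, 0, 0.02, 0, -7], [0.7, 0, 0.06, 0, -14], [0.7, 0, 0.1, 0, -21], [0.7, 0, 0.14, 0, -28], [0.7, 0, 0.18, 0, -35], [0.7, 0, 0.22, 0, -42], [0.7, 0, 0.26, 0, -49], [0.7, 0, 0.3, 0, -56]])

```text
time: 15.17
eef_pos: [476.0, 0.1, 215.3]
tool_rot: [-179.9, -0.1, 127.3]
contact_force: [0.7, -0.4, -0.5]
opening: 59.7
```

Emit:
arm_command(series=[[0.7, 0, 0.04, 0, -6], [0.7, 0, 0.08, 0, -12], [0.7, -0.001, 0.12, 0, -18], [0.7, -0.002, 0.16, 0, -24], [0.7, -0.003, 0.2, 0, -30], [0.7, -0.003, 0.24, 0, -36], [0.7, -0.003, 0.2528, 0, -37.7], [0.7, -0.003, 0.2528, 0, -37.7]])

```text
time: 15.83
eef_pos: [473.4, 256.4, 215.1]
tool_rot: [-179.9, -0.0, 89.9]
contact_force: [-1.2, -0.9, -0.7]
opening: 59.8
```

Run:
```python
from h import *
s=get_state();print(s["eef_pos"],s["tool_rot"],s["qpos"])
p=eyes.read_camera("wrist"); a=warp(p,370,580,180,380,38,2.8)
for i in range(0,220,10):
    k=int(i*2.8); L=14 if i%50==0 else 6; cv2.line(a,(k,0),(k,L),(0,0,255),1); cv2.line(a,(0,k),(L,k),(0,0,255),1)
cv2.imwrite("pics/w4.png",a); np.save("w4",p)
c=p["color"].astype(int); red=((c[...,0]>90)&(c[...,1]<60)&(c[...,2]<60)).astype(np.uint8)
n,l,st,ce=cv2.connectedComponentsWithStats(red); i=1+np.argmax(st[1:,4])
w=np.array([world(p,q,38)[:2] for q in np.argwhere(l==i)],np.float32); print(cv2.minAreaRect(w),w.mean(0))
for q in ["old_pack_center","cradle_seat","green_bay_seat","blue_bay_seat"]:
    print(q,[(round(d["p"],2),world(p,d["position"],z)[:2].round(1)) for d in spotter.tip_of(p,q) for z in [{"g":46,"b":46,"o":26,"c":14}[q[0]]]])
```

```text
[473.43912295 256.42539733 215.06381553] [-1.79920742e+02 -3.76837017e-02  8.99251885e+01] [2.20450961e+01 2.23704430e+01 9.05176409e+01 7.02578502e-02
 6.71711664e+01 2.20925894e+01]
((474.45037841796875, 286.1113586425781), (108.22022247314453, 42.45381164550781), 84.66761016845703) [474.54343 289.57755]
old_pack_center []
cradle_seat []
green_bay_seat []
blue_bay_seat []
```

View pics/w4.png

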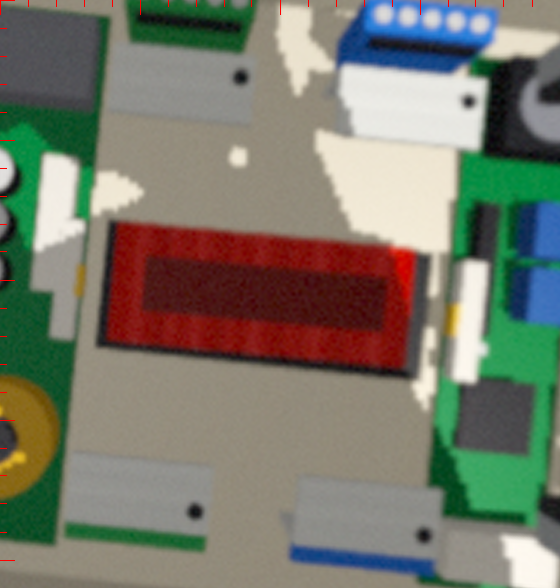

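Rectified view, with the arm still settling: the red pack spans (105-415, 222-375) on the black pad, and the four rails are all visible. I'll let the arm finish and measure again.

Emit:
arm_command(series=[[0.7, 0, 0, 0, 0], [0.7, 0, 0, 0, 0]])

```text
time: 16.25
eef_pos: [473.6, 251.0, 216.6]
tool_rot: [-180.0, 0.0, 89.9]
contact_force: [0.3, 0.1, -0.4]
opening: 59.5
```

Run:
```python
from h import *
s=get_state();print(s["eef_pos"],s["tool_rot"])
p=eyes.read_camera("wrist"); np.save("w5",p)
c=p["color"].astype(int); red=((c[...,0]>60)&(c[...,0]>2.2*c[...,1])&(c[...,0]>2.2*c[...,2])).astype(np.uint8)
n,l,st,ce=cv2.connectedComponentsWithStats(red); i=1+np.argmax(st[1:,4])
w=np.array([world(p,q,38)[:2] for q in np.argwhere(l==i)],np.float32); print(cv2.minAreaRect(w),w.mean(0))
a=warp(p,370,580,180,380,14,2.8); b=warp(p,370,580,180,380,46,2.8)
a=a[180:420,70:470]; b=b[:,50:510]
print(a.shape,b.shape)
cv2.imwrite("pics/w5.png",np.hstack([cv2.copyMakeBorder(cv2.resize(a,None,fx=0.83,fy=0.83),0,b.shape[0]-int(round(240*.83)),0,0,cv2.BORDER_CONSTANT),b]))
```

```text
[473.62853471 250.97622895 216.61687548] [-1.79983025e+02  1.32159823e-02  8.98978218e+01]
((474.20330810546875, 286.6225280761719), (108.3958969116211, 43.24654769897461), 84.66775512695312) [474.39917 289.1171 ]
(240, 400, 3) (588, 460, 3)
```

View pics/w5.png

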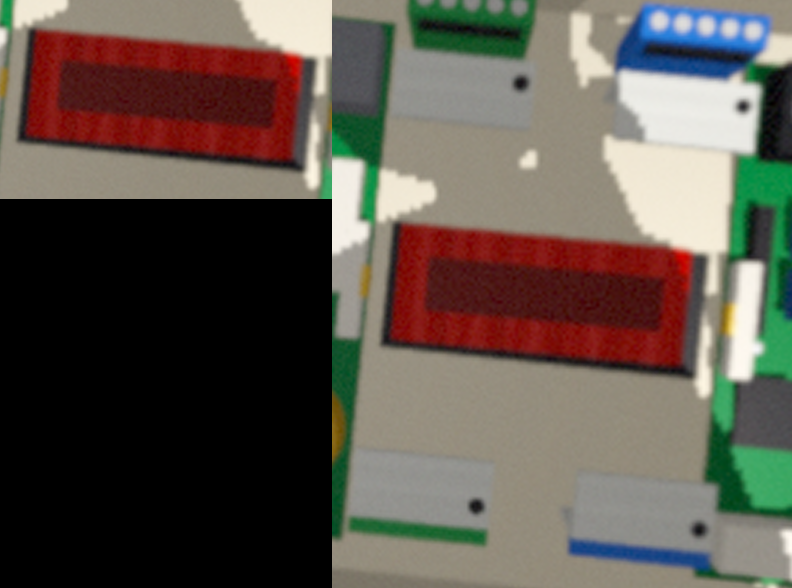

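The arm has settled at yaw 89.9; rows that aren't reached by the end of a call are dropped. In this view the pad centre is at (473.1,283.1), the midpoint of the bays at (472.8,283.0) and the pack at about (474,286.6). I'll grip the old pack now and check the camera bias later.

Emit:
arm_command(series=[[0.7, 0, 0.015, 0, -3], [0.7, 0.001, 0.034, -0.02, -5.5], [0.7, 0.001, 0.034, -0.055, -5.5], [0.7, 0.001, 0.034, -0.095, -5.5], [0.7, 0.001, 0.034, -0.13, -5.5], [0.7, 0.001, 0.034, -0.15, -5.5], [0.7, 0.001, 0.034, -0.16, -5.5], [0.7, 0.001, 0.034, -0.16, -5.5]])

```text
time: 16.97
eef_pos: [473.6, 285.3, 55.2]
tool_rot: [-179.8, 0.1, 84.4]
contact_force: [-0.8, -0.5, -0.3]
opening: 60.0
```

Emit:
arm_command(series=[[0.7, 0, 0, -0.015, 0], [0.7, 0, 0, -0.03, 0], [0.7, 0, 0, -0.038, 0], [0.7, 0, 0, -0.0415, 0], [0.7, 0, 0, -0.0415, 0], [0.7, 0, 0, -0.0415, 0]])

```text
time: 17.47
eef_pos: [474.9, 286.2, 16.2]
tool_rot: [179.9, -0.0, 84.5]
contact_force: [-0.1, 0.8, -0.1]
opening: 59.7
```

Emit:
arm_command(series=[[0, 0, 0, 0, 0], [0, 0, 0, 0, 0], [0, 0, 0, 0, 0], [0, 0, 0, 0, 0], [0, 0, 0, 0, 0], [0, 0, 0, 0, 0], [0, 0, 0, 0, 0], [0, 0, 0, 0, 0]])

```text
time: 18.13
eef_pos: [474.9, 286.2, 16.4]
tool_rot: [179.9, -0.0, 84.5]
contact_force: [-2.2, -1.6, 11.6]
opening: 42.8
```

Emit:
arm_command(series=[[0, 0, 0, 0.005, 0], [0, 0, 0, 0.02, 0], [0, 0, 0, 0.045, 0], [0, 0, 0, 0.075, 0], [0, 0, 0, 0.105, 0], [0, 0, 0, 0.12, 0], [0, 0, 0, 0.12, 0], [0, 0, 0, 0.12, 0]])

```text
time: 18.8
eef_pos: [474.6, 286.1, 136.1]
tool_rot: [179.9, -0.1, 84.5]
contact_force: [-0.5, 0.2, -3.0]
opening: 42.9
```

Emit:
arm_command(series=[[0, 0, -0.02, 0, 0], [0, 0.005, -0.06, 0, 0], [0, 0.01, -0.1, 0, 0], [0, 0.015, -0.135, 0, 0], [0, 0.02, -0.17, 0, 1], [0, 0.03, -0.205, 0, 2], [0, 0.035, -0.24, 0, 2.5], [0, 0.039, -0.265, 0, 2.5]])

```text
time: 19.47
eef_pos: [512.9, 18.3, 133.9]
tool_rot: [-179.9, 0.0, 87.0]
contact_force: [0.8, -0.4, -2.5]
opening: 42.4
```

Emit:
arm_command(series=[[0, 0, -0.01, 0, 0], [0, 0, -0.01, 0, 0], [0, 0, -0.01, 0, 0], [0, 0, -0.01, 0, 0]])

```text
time: 19.8
eef_pos: [512.8, 11.9, 134.7]
tool_rot: [-179.9, -0.0, 87.0]
contact_force: [-0.2, -0.2, -2.5]
opening: 42.4
```

Run:
```python
from h import *
s=get_state();print(s["eef_pos"],s["tool_rot"])
p=eyes.read_camera("wrist"); a=warp(p,420,740,-120,140,45,2); 
for i in range(0,320,10):
    k=int(i*2); L=14 if i%50==0 else 6; cv2.line(a,(k,0),(k,L),(0,0,255),1); cv2.line(a,(0,k),(L,k),(0,0,255),1)
t=eyes.read_camera("top")
cv2.imwrite("pics/t1.png",a[:600]); np.save("t1",p)
```

```text
[512.75245726  11.93505378 134.66268547] [-1.79917025e+02 -1.70823601e-02  8.69976080e+01]
```

View pics/t1.png

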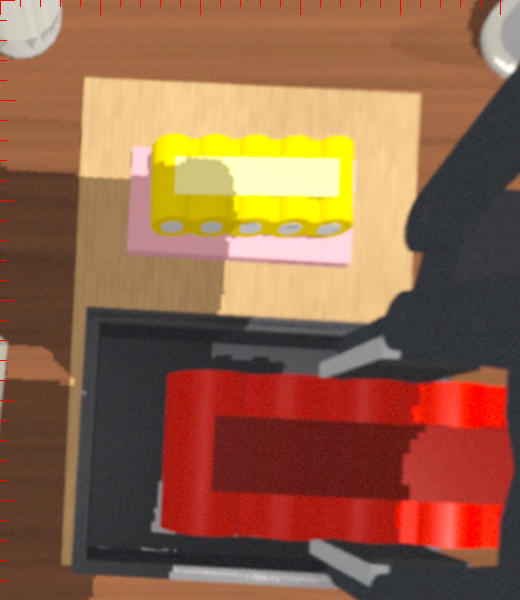

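Rectified view: the tub rim is centred at about (515,10), and the old pack hangs over it with its fingers inside. The yellow pack is on the foam at (250,185). I'll lower the old pack into the tub.

Emit:
arm_command(series=[[0, 0.002, 0, -0.025, 0], [0, 0.002, 0, -0.06, 0], [0, 0.002, 0, -0.09, 0], [0, 0.002, 0, -0.11, 0], [0, 0.002, 0, -0.12, 0], [0, 0.002, 0, -0.126, 0], [0, 0.002, 0, -0.126, 0], [0, 0.002, 0, -0.126, 0]])

```text
time: 20.57
eef_pos: [515.9, 11.2, 10.0]
tool_rot: [179.9, 0.0, 87.0]
contact_force: [0.1, 0.7, -3.0]
opening: 42.9
```

Emit:
arm_command(series=[[0, 0, 0, -0.001, 0], [0, 0, 0, -0.002, 0], [0, 0, 0, -0.003, 0], [0, 0, 0, -0.003, 0]])

```text
time: 20.9
eef_pos: [515.6, 11.0, 6.6]
tool_rot: [180.0, 0.0, 87.0]
contact_force: [-0.5, 0.7, -2.4]
opening: 42.7
```

Emit:
arm_command(series=[[0, 0, 0, -0.0015, 0], [0, 0, 0, -0.0015, 0], [0.7, 0, 0, -0.0015, 0], [0.7, 0, 0, -0.0015, 0], [0.7, 0, 0, -0.0015, 0], [0.7, 0, 0, -0.0015, 0], [0.7, 0, 0, 0.01, 0], [0.7, 0, 0, 0.04, 0]])

```text
time: 21.57
eef_pos: [513.6, 11.1, 44.1]
tool_rot: [-179.7, -0.0, 87.0]
contact_force: [-1.9, 1.0, -0.2]
opening: 59.6
```

Emit:
arm_command(series=[[0.7, 0, 0, 0.04, 0], [0.7, 0, 0, 0.08, 0], [0.7, 0, 0, 0.12, 0], [0.7, 0, 0, 0.15, 0], [0.7, 0, 0, 0.17, 0], [0.7, 0, 0, 0.17, 0], [0.7, 0, 0, 0.17, 0]])

```text
time: 22.15
eef_pos: [515.8, 11.0, 217.1]
tool_rot: [179.9, 0.0, 87.0]
contact_force: [0.9, 0.4, -0.2]
opening: 59.7
```

Run:
```python
from h import *
s=get_state();print(s["eef_pos"],s["tool_rot"])
p=eyes.read_camera("wrist"); np.save("t2",p)
c=p["color"].astype(int); red=((c[...,0]>60)&(c[...,0]>2.2*c[...,1])&(c[...,0]>2.2*c[...,2])).astype(np.uint8)
n,l,st,ce=cv2.connectedComponentsWithStats(red); i=1+np.argmax(st[1:,4])
w=np.array([world(p,q,27)[:2] for q in np.argwhere(l==i)],np.float32); print(cv2.minAreaRect(w),w.mean(0))
yel=((c[...,0]>130)&(c[...,1]>110)&(c[...,2]<90)).astype(np.uint8)
n,l,st,ce=cv2.connectedComponentsWithStats(yel)
for i in range(1,n):
    if st[i,4]>500:
        w=np.array([world(p,q,30)[:2] for q in np.argwhere(l==i)],np.float32); print("y",cv2.minAreaRect(w),w.mean(0))
a=warp(p,420,740,-120,140,32,2)
for i in range(0,320,10):
    k=int(i*2); L=14 if i%50==0 else 6; cv2.line(a,(k,0),(k,L),(0,0,255),1); cv2.line(a,(0,k),(L,k),(0,0,255),1)
cv2.imwrite("pics/t2.png",a[:600])
```

```text
[515.84142383  10.96409148 217.14341517] [1.79870173e+02 6.25791460e-03 8.69737696e+01]
((516.2295532226562, 12.442649841308594), (106.96977996826172, 44.66531753540039), 87.04449462890625) [517.03973   15.049285]
y ((224.7758026123047, 193.1813507080078), (43.202754974365234, 68.57907104492188), 84.7917709350586) [223.71516 195.64651]
y ((566.6276245117188, 75.63835144042969), (63.846534729003906, 230.79379272460938), 86.83992767333984) [606.2513   86.15624]
y ((656.8170776367188, 12.832298278808594), (114.84529876708984, 51.72980880737305), 88.61808013916016) [657.019     14.762296]
y ((379.9271240234375, 3.424518585205078), (24.8228702545166, 84.39055633544922), 82.65464782714844) [380.8386      3.4531558]
```

View pics/t2.png

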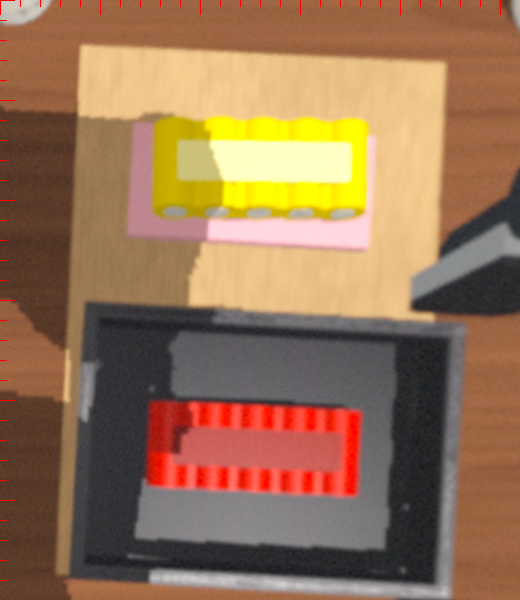

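The old pack lies flat in the tub at about (255,448). The yellow pack is about 107 mm long, so it is the middle size, centred near (658,10) with yaw about -1°. I'll hover over it with the same viewing geometry I used for the cradle, so that the camera bias cancels.

Emit:
arm_command(series=[[0.7, 0.035, -0.01, 0, 1], [0.7, 0.07, -0.02, 0, 2], [0.7, 0.105, -0.03, 0, 2], [0.7, 0.135, -0.03, 0, 2], [0.7, 0.143, -0.03, 0, 2], [0.7, 0.143, -0.03, 0, 2], [0.7, 0.143, -0.03, 0, 2]])

```text
time: 22.78
eef_pos: [657.3, -18.8, 214.5]
tool_rot: [-179.8, -0.0, 89.0]
contact_force: [-0.2, 0.4, 0.2]
opening: 59.9
```

Run:
```python
from h import *
s=get_state();print(s["eef_pos"],s["tool_rot"])
p=eyes.read_camera("wrist"); np.save("n1",p)
a=warp(p,600,720,-70,90,30,3.6)
for i in range(0,160,10):
    k=int(i*3.6); L=14 if i%50==0 else 6; cv2.line(a,(k,0),(k,L),(0,0,255),1); cv2.line(a,(0,k),(L,k),(0,0,255),1)
cv2.imwrite("pics/n1.png",a)
c=p["color"].astype(int)
yel=((c[...,0]>100)&(c[...,1]>80)&(c[...,2]<0.6*c[...,1])).astype(np.uint8)
n,l,st,ce=cv2.connectedComponentsWithStats(yel)
for i in range(1,n):
    if st[i,4]>1000:
        w=np.array([world(p,q,30)[:2] for q in np.argwhere(l==i)],np.float32); print("y",cv2.minAreaRect(w),w.mean(0))
```

```text
[657.31873213 -18.83155244 214.4534859 ] [-1.79821008e+02 -1.77303926e-02  8.89783049e+01]
y ((659.6727294921875, 9.375850677490234), (43.760738372802734, 107.1063232421875), 0.03279603645205498) [660.3537    13.671815]
y ((388.1117858886719, 2.777101516723633), (27.47100830078125, 95.0317611694336), 81.6209945678711) [389.13174     2.8112276]
y ((328.5645446777344, -168.06817626953125), (80.84734344482422, 46.390037536621094), 85.78057861328125) [ 328.87335 -165.2813 ]
```

View pics/n1.png

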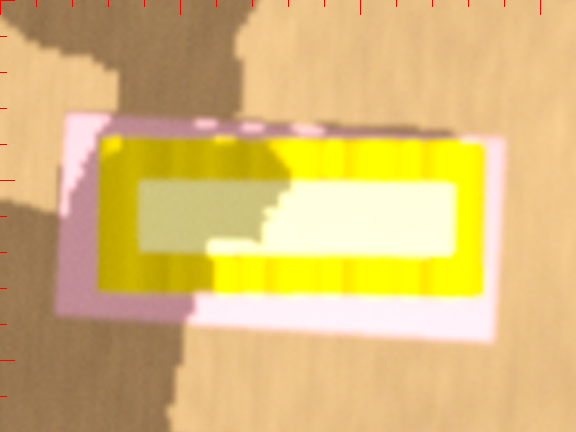

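Close view: the yellow pack spans (98-484, 137-295), so its centre is (660,9.2), yaw is about -0.6° and the size is 107x44 mm, which confirms it as the middle-sized pack. I'll grip it.

Emit:
arm_command(series=[[0.7, 0.001, 0.015, -0.01, 0.4], [0.7, 0.001, 0.028, -0.045, 0.4], [0.7, 0.001, 0.028, -0.085, 0.4], [0.7, 0.001, 0.028, -0.12, 0.4], [0.7, 0.001, 0.028, -0.15, 0.4], [0.7, 0.001, 0.028, -0.165, 0.4], [0.7, 0.001, 0.028, -0.17, 0.4], [0.7, 0.001, 0.028, -0.17, 0.4]])

```text
time: 23.5
eef_pos: [657.8, 9.7, 45.2]
tool_rot: [-179.8, -0.0, 89.4]
contact_force: [-0.5, 0.3, 1.2]
opening: 59.7
```

Emit:
arm_command(series=[[0.7, 0, 0, -0.015, 0], [0.7, 0, 0, -0.028, 0], [0.7, 0, 0, -0.034, 0], [0.7, 0, 0, -0.037, 0], [0.7, 0, 0, -0.037, 0], [0.7, 0, 0, -0.037, 0]])

```text
time: 24.0
eef_pos: [659.6, 9.0, 9.8]
tool_rot: [180.0, 0.0, 89.4]
contact_force: [0.7, -0.6, 0.5]
opening: 59.8
```

Emit:
arm_command(series=[[0, 0, 0, 0, 0], [0, 0, 0, 0, 0], [0, 0, 0, 0, 0], [0, 0, 0, 0, 0], [0, 0, 0, 0, 0], [0, 0, 0, 0, 0], [0, 0, 0, 0, 0], [0, 0, 0, 0, 0]])

```text
time: 24.67
eef_pos: [659.9, 9.0, 10.3]
tool_rot: [179.9, 0.0, 89.4]
contact_force: [-0.9, -0.3, 4.5]
opening: 42.9
```

Emit:
arm_command(series=[[0, 0, 0, 0.005, 0], [0, 0, 0, 0.02, 0], [0, 0, 0, 0.045, 0], [0, 0, 0, 0.075, 0], [0, 0, 0, 0.105, 0], [0, 0, 0, 0.12, 0], [0, 0, 0, 0.12, 0], [0, 0, 0, 0.12, 0]])

```text
time: 25.33
eef_pos: [659.7, 9.0, 130.1]
tool_rot: [179.9, 0.0, 89.4]
contact_force: [-0.2, -1.0, -2.7]
opening: 43.1
```

Emit:
arm_command(series=[[0, -0.01, 0.015, 0, 0], [0, -0.03, 0.045, 0, -1], [0, -0.052, 0.076, 0, -2], [0, -0.074, 0.108, 0, -3], [0, -0.096, 0.14, 0, -4], [0, -0.118, 0.172, 0, -5], [0, -0.14, 0.204, 0, -5], [0, -0.16, 0.234, 0, -5]])

```text
time: 26.0
eef_pos: [496.9, 244.0, 127.9]
tool_rot: [-179.9, 0.1, 84.4]
contact_force: [1.0, 0.1, -2.6]
opening: 42.4
```

Emit:
arm_command(series=[[0, -0.018, 0.028, 0, 0], [0, -0.0267, 0.04, 0, 0], [0, -0.0267, 0.04, -0.015, 0], [0, -0.0267, 0.04, -0.04, 0], [0, -0.0267, 0.04, -0.06, 0], [0, -0.0267, 0.04, -0.075, 0], [0, -0.0267, 0.04, -0.075, 0], [0, -0.0267, 0.04, -0.075, 0]])

```text
time: 26.67
eef_pos: [471.6, 282.5, 53.1]
tool_rot: [-179.8, 0.1, 84.4]
contact_force: [0.6, 0.1, -1.7]
opening: 42.7
```

Run:
```python
from h import *
s=get_state();print(s["eef_pos"],s["tool_rot"])
```

```text
[471.63620594 282.49377913  53.06299882] [-1.79834514e+02  9.65626454e-02  8.43688308e+01]
```

Emit:
arm_command(series=[[0, 0, 0, -0.012, 0], [0, 0, 0, -0.024, 0], [0, 0, 0, -0.033, 0], [0, 0, 0, -0.037, 0], [0, 0, 0, -0.0385, 0], [0, 0, 0, -0.0385, 0], [0, 0, 0, -0.0385, 0], [0, 0, 0, -0.0385, 0]])

```text
time: 27.33
eef_pos: [473.0, 283.1, 16.2]
tool_rot: [180.0, -0.0, 84.4]
contact_force: [0.0, 0.6, -1.5]
opening: 43.1
```

Emit:
arm_command(series=[[0.7, 0, 0, 0, 0], [0.7, 0, 0, 0, 0], [0.7, 0, 0, 0, 0], [0.7, 0, 0, 0, 0], [0.7, 0, 0, 0.01, 0], [0.7, 0, 0, 0.04, 0], [0.7, 0, 0, 0.08, 0], [0.7, 0, 0, 0.12, 0]])

```text
time: 28.0
eef_pos: [471.9, 282.6, 137.4]
tool_rot: [-179.9, 0.1, 84.4]
contact_force: [1.2, 1.2, -0.2]
opening: 60.1
```

Emit:
arm_command(series=[[0.7, 0, -0.015, 0.04, 0], [0.7, 0, -0.032, 0.08, 0], [0.7, 0, -0.032, 0.08, 0], [0.7, 0, -0.032, 0.08, 0], [0.7, 0, -0.032, 0.08, 0], [0.7, 0, -0.032, 0.08, 0]])

```text
time: 28.5
eef_pos: [472.0, 251.0, 214.8]
tool_rot: [-179.9, 0.0, 84.4]
contact_force: [0.3, 0.4, 0.1]
opening: 59.4
```

Run:
```python
from h import *
s=get_state();print(s["eef_pos"],s["tool_rot"])
p=eyes.read_camera("wrist"); np.save("w6",p)
c=p["color"].astype(int); yel=((c[...,0]>100)&(c[...,1]>80)&(c[...,2]<0.75*c[...,1])).astype(np.uint8)
n,l,st,ce=cv2.connectedComponentsWithStats(yel); 
for i in range(1,n):
    if st[i,4]>1000:
        w=np.array([world(p,q,36)[:2] for q in np.argwhere(l==i)],np.float32); print(cv2.minAreaRect(w))
a=warp(p,370,580,180,380,14,2.8)[180:420,70:470]; b=warp(p,370,580,180,380,46,2.8)[:,50:510]
cv2.imwrite("pics/w6.png",np.hstack([cv2.copyMakeBorder(cv2.resize(a,None,fx=0.83,fy=0.83),0,b.shape[0]-int(round(240*.83)),0,0,cv2.BORDER_CONSTANT),b]))
```

```text
[472.00625454 250.99779612 214.81772194] [-1.79900815e+02  4.37797113e-02  8.43772343e+01]
((775.5985107421875, 321.3110046386719), (143.41348266601562, 70.85945892333984), 48.314361572265625)
((423.3802795410156, 382.5326843261719), (43.86329650878906, 43.32696533203125), 82.538330078125)
((472.7388000488281, 282.4396057128906), (107.83470916748047, 45.50141143798828), 84.02529907226562)
((240.5113525390625, 254.3520965576172), (145.21060180664062, 69.29457092285156), 51.54898452758789)
((649.7245483398438, 100.09391784667969), (55.4923210144043, 124.31412506103516), 87.67969512939453)
```

View pics/w6.png

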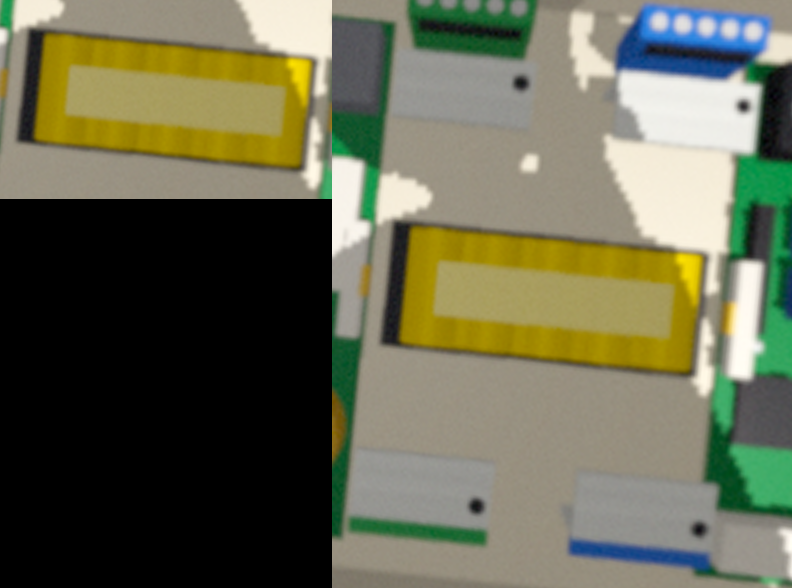

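The yellow pack is in the cradle: measured (472.7,282.4) against the pad centre (473.1,283.1), yaw aligned to within 0.5°, with pad showing at both ends. The boards come next. I'll first look at them on the mat with this same camera yaw, because their y there is known from the release, which gives me the camera's y bias.

Emit:
arm_command(series=[[0.7, 0, -0.04, 0, 0], [0.7, 0, -0.08, 0, 0], [0.7, 0, -0.12, 0, 0], [0.7, 0, -0.16, 0, 0], [0.7, 0, -0.2, 0, 0], [0.7, 0, -0.24, 0, 0], [0.7, 0, -0.28, 0, 0], [0.7, 0, -0.3, 0, 0]])

```text
time: 29.22
eef_pos: [472.1, -52.2, 214.7]
tool_rot: [-179.9, 0.0, 84.3]
contact_force: [-0.5, 0.4, 0.5]
opening: 59.7
```

Emit:
arm_command(series=[[0.7, 0, -0.04, 0, 0], [0.7, 0, -0.08, 0, 0], [0.7, 0, -0.12, 0, 0], [0.7, 0.003, -0.16, 0, 0], [0.7, 0.0055, -0.195, 0, 0], [0.7, 0.0055, -0.2, 0, 0], [0.7, 0.0055, -0.2, 0, 0], [0.7, 0.0055, -0.2, 0, 0]])

```text
time: 29.88
eef_pos: [477.7, -248.3, 214.6]
tool_rot: [-179.9, -0.1, 84.3]
contact_force: [0.2, 1.7, 0.4]
opening: 59.7
```

Run:
```python
from h import *
s=get_state();print(s["eef_pos"],s["tool_rot"])
p=eyes.read_camera("wrist"); np.save("m3",p)
a=warp(p,390,570,-370,-170,39,2.8); cv2.imwrite("pics/m3.png",a)
# width-direction centre of each board body (rows mid), darkness/brightness profiles across y
for x in (460,480,500):
    r=a[int((570-x)*2.8)-6:int((570-x)*2.8)+6].mean(0)
    g=r.mean(1); print(x,"y:gray", [(round(-170-k/2.8),int(g[k])) for k in range(0,560,8)])
```

```text
[ 477.7407289  -248.25253188  214.61893237] [-1.79878860e+02 -8.29422515e-02  8.43429977e+01]
460 y:gray [(-170, 91), (-173, 170), (-176, 202), (-179, 212), (-181, 213), (-184, 213), (-187, 212), (-190, 127), (-193, 115), (-196, 87), (-199, 89), (-201, 59), (-204, 87), (-207, 68), (-210, 84), (-213, 79), (-216, 83), (-219, 80), (-221, 78), (-224, 73), (-227, 72), (-230, 74), (-233, 67), (-236, 71), (-239, 60), (-241, 186), (-244, 218), (-247, 218), (-250, 218), (-253, 218), (-256, 217), (-259, 218), (-261, 218), (-264, 217), (-267, 217), (-270, 217), (-273, 216), (-276, 216), (-279, 215), (-281, 215), (-284, 147), (-287, 109), (-290, 92), (-293, 136), (-296, 143), (-299, 147), (-301, 224), (-304, 242), (-307, 250), (-310, 246), (-313, 194), (-316, 229), (-319, 247), (-321, 217), (-324, 192), (-327, 242), (-330, 238), (-333, 171), (-336, 223), (-339, 244), (-341, 243), (-344, 215), (-347, 197), (-350, 185), (-353, 132), (-356, 93), (-359, 94), (-361, 92), (-364, 93), (-367, 94)]
480 y:gray [(-170, 96), (-173, 136), (-176, 198), (-179, 187), (-181, 199), (-184, 196), (-187, 190), (-190
[... 992 characters left out ...]
 (-213, 56), (-216, 47), (-219, 69), (-221, 41), (-224, 74), (-227, 34), (-230, 69), (-233, 31), (-236, 72), (-239, 30), (-241, 105), (-244, 206), (-247, 207), (-250, 207), (-253, 207), (-256, 207), (-259, 207), (-261, 206), (-264, 206), (-267, 206), (-270, 205), (-273, 205), (-276, 205), (-279, 205), (-281, 205), (-284, 193), (-287, 110), (-290, 102), (-293, 111), (-296, 142), (-299, 142), (-301, 149), (-304, 191), (-307, 242), (-310, 242), (-313, 242), (-316, 241), (-319, 241), (-321, 241), (-324, 241), (-327, 240), (-330, 240), (-333, 240), (-336, 239), (-339, 239), (-341, 239), (-344, 231), (-347, 198), (-350, 184), (-353, 159), (-356, 98), (-359, 96), (-361, 93), (-364, 94), (-367, 94)]
```

With this yaw the camera puts the green board at y≈-219, and it was released at -218.8, so the bias in y is about 0 and the bays are at y≈323 and 243. Next I'll turn to the grasp yaw over the green board and cross-check.

Emit:
arm_command(series=[[0.7, 0, 0.01, 0, 7], [0.7, 0, 0.02, 0, 14], [0.7, 0.002, 0.03, 0, 21], [0.7, 0.002, 0.03, 0, 28], [0.7, 0.002, 0.03, 0, 35], [0.7, 0.002, 0.03, 0, 42], [0.7, 0.002, 0.03, 0, 49], [0.7, 0.002, 0.03, 0, 55]])

```text
time: 30.6
eef_pos: [480.1, -217.1, 215.6]
tool_rot: [180.0, -0.1, 139.9]
contact_force: [0.3, -0.5, 0.3]
opening: 59.9
```

Emit:
arm_command(series=[[0.7, 0, 0, 0, 7], [0.7, 0, 0, 0, 14], [0.7, 0, 0, 0, 21], [0.7, 0, 0, 0, 28], [0.7, 0, 0, 0, 35], [0.7, 0, 0, 0, 38.7], [0.7, 0, 0, 0, 38.7], [0.7, 0, 0, 0, 38.7]])

```text
time: 31.27
eef_pos: [480.1, -217.7, 215.7]
tool_rot: [180.0, -0.0, 178.0]
contact_force: [0.8, 0.1, 0.7]
opening: 59.5
```

Run:
```python
from h import *
s=get_state();print(s["eef_pos"],s["tool_rot"],s["qpos"][5])
p=eyes.read_camera("wrist"); np.save("m4",p)
a=warp(p,390,570,-370,-170,39,2.8); cv2.imwrite("pics/m4.png",a)
for x in (480,500):
    k0=int((570-x)*2.8); g=a[k0-6:k0+6].mean((0,2))
    d=np.diff(cv2.GaussianBlur(g[None].astype(np.float32),(5,1),0)[0])
    print(x,[(round(-170-(k+.5)/2.8,1),int(d[k])) for k in range(1,len(d)-1) if abs(d[k])>8 and abs(d[k])>=abs(d[k-1]) and abs(d[k])>=abs(d[k+1])])
```

```text
[ 480.12550337 -217.67894404  215.66183441] [ 1.79979312e+02 -2.86018550e-02  1.78017224e+02] -118.90195908068685
480 [(-176.6, 11), (-194.1, -11), (-198.8, -8), (-241.6, 19), (-286.6, -12), (-301.2, 12), (-357.0, -11)]
500 [(-177.0, 9), (-193.4, -10), (-199.1, -9), (-241.6, 18), (-288.4, -11), (-304.8, 8), (-357.3, -11)]
```

Run:
```python
from h import *
p=np.load("m4.npy",allow_pickle=True).item()
p3=np.load("m3.npy",allow_pickle=True).item()
for nm,q in (("m4",p),("m3",p3)):
  a=warp(q,360,600,-370,-170,39,2.8)
  for y in (-212,-226,-316,-330):
    k0=int((-170-y)*2.8); g=a[:,k0-8:k0+8].mean((1,2))
    d=np.diff(cv2.GaussianBlur(g[:,None].astype(np.float32),(1,5),0)[:,0])
    print(nm,y,[(round(600-(k+.5)/2.8,1),int(d[k])) for k in range(1,len(d)-1) if abs(d[k])>9 and abs(d[k])>=abs(d[k-1]) and abs(d[k])>=abs(d[k+1])])
```

```text
m4 -212 [(423.0, 13), (408.8, -12), (403.0, 14), (387.3, -19)]
m4 -226 [(423.0, 24), (407.7, -16), (402.7, 14), (387.0, -17)]
m4 -316 [(533.8, -14), (525.2, 22), (508.8, -11), (505.5, 13), (493.4, -12), (490.5, 12), (478.4, -11), (475.5, 11), (463.4, -10), (460.5, 10), (428.4, -13), (408.0, 23), (384.1, -17)]
m4 -330 [(560.5, 11), (530.5, 13), (428.0, -15), (407.7, 11), (383.8, -16)]
m3 -212 [(529.1, -11), (424.5, 10), (422.7, 9), (408.8, 9), (394.5, -17)]
m3 -226 [(529.8, -10), (430.5, -10), (425.2, 26), (409.8, -10), (394.1, -16)]
m3 -316 [(599.1, 11), (588.4, -13), (584.8, 16), (539.5, -12), (525.2, 27), (508.4, -11), (505.2, 11), (493.8, -10), (490.5, 11), (478.8, -9), (475.2, 9), (428.8, -12), (412.7, 19), (400.5, -27)]
m3 -330 [(597.0, -17), (593.0, 15), (548.0, -9), (539.5, 10), (535.9, 14), (528.0, -14), (524.1, 14), (399.1, -20)]
```

The cross-check at yaw 178 agrees to about 1.4 mm. I'll place green at TCP (476.4,322.8) and blue at (468,243), both at yaw 174.2. Now I'll pick up green.

Emit:
arm_command(series=[[0.7, 0, 0, -0.03, 0], [0.7, 0, 0, -0.07, 0], [0.7, 0, 0, -0.11, 0], [0.7, 0, 0, -0.145, 0], [0.7, 0, 0, -0.165, 0], [0.7, 0, 0, -0.17, 0], [0.7, 0, 0, -0.17, 0], [0.7, 0, 0, -0.17, 0]])

```text
time: 31.98
eef_pos: [480.7, -219.1, 46.7]
tool_rot: [-180.0, 0.0, 178.0]
contact_force: [0.1, 0.7, -0.0]
opening: 60.0
```

Emit:
arm_command(series=[[0.7, 0, 0, -0.015, 0], [0.7, 0, 0, -0.03, 0], [0.7, 0, 0, -0.037, 0], [0.7, 0, 0, -0.039, 0], [0.7, 0, 0, -0.039, 0], [0.7, 0, 0, -0.039, 0]])

```text
time: 32.48
eef_pos: [480.7, -219.3, 7.8]
tool_rot: [-180.0, 0.1, 178.1]
contact_force: [1.0, -1.2, -0.1]
opening: 60.0
```

Emit:
arm_command(series=[[0, 0, 0, 0, 0], [0, 0, 0, 0, 0], [0, 0, 0, 0, 0], [0, 0, 0, 0, 0], [0, 0, 0, 0, 0], [0, 0, 0, 0, 0], [0, 0, 0, 0, 0], [0, 0, 0, 0, 0]])

```text
time: 33.15
eef_pos: [480.6, -219.2, 7.8]
tool_rot: [-180.0, 0.1, 178.1]
contact_force: [-1.6, -0.1, 11.2]
opening: 43.3
```

Emit:
arm_command(series=[[0, 0, 0, 0.005, 0], [0, 0, 0, 0.02, 0], [0, 0, 0, 0.045, 0], [0, 0, 0, 0.075, 0], [0, 0, 0, 0.105, 0], [0, 0, 0, 0.122, 0], [0, 0, 0, 0.122, 0], [0, 0, 0, 0.122, 0]])

```text
time: 33.82
eef_pos: [480.5, -219.2, 129.6]
tool_rot: [-179.9, 0.1, 178.1]
contact_force: [0.3, -1.1, -2.8]
opening: 42.8
```

Emit:
arm_command(series=[[0, 0, 0.015, 0, 0], [0, 0, 0.045, 0, 0], [0, 0, 0.08, 0, -0.5], [0, 0, 0.115, 0, -1], [0, 0, 0.15, 0, -1.5], [0, 0, 0.185, 0, -2], [0, 0, 0.22, 0, -2.5], [0, 0, 0.255, 0, -3]])

```text
time: 34.48
eef_pos: [478.7, 38.0, 127.4]
tool_rot: [-180.0, -0.2, 175.0]
contact_force: [1.7, -0.1, -3.1]
opening: 42.9
```

Emit:
arm_command(series=[[0, 0, 0.035, 0, 0], [0, 0, 0.07, 0, 0], [0, 0, 0.105, 0, 0], [0, -0.001, 0.14, 0, -0.85], [0, -0.002, 0.175, 0, -0.85], [0, -0.003, 0.21, 0, -0.85], [0, -0.0036, 0.245, 0, -0.85], [0, -0.0036, 0.265, 0, -0.85]])

```text
time: 35.15
eef_pos: [475.0, 304.2, 127.1]
tool_rot: [-180.0, -0.1, 174.3]
contact_force: [0.3, 0.3, -3.0]
opening: 42.9
```

Emit:
arm_command(series=[[0, 0, 0.015, 0, 0], [0, 0, 0.0218, 0, 0], [0, 0, 0.0218, -0.02, 0], [0, 0, 0.0218, -0.045, 0], [0, 0, 0.0218, -0.06, 0], [0, 0, 0.0218, -0.06, 0], [0, 0, 0.0218, -0.06, 0], [0, 0, 0.0218, -0.06, 0]])

```text
time: 35.82
eef_pos: [477.0, 322.4, 69.4]
tool_rot: [180.0, 0.0, 174.2]
contact_force: [-0.1, 0.9, -2.9]
opening: 43.4
```

Run:
```python
from h import *
s=get_state();print(s["eef_pos"],s["tool_rot"],s["contact_force"])
```

```text
[476.98193661 322.42091273  69.40566522] [1.79992873e+02 1.70817636e-02 1.74184812e+02] [-0.08403422  0.85860796 -2.8833292 ]
```

Emit:
arm_command(series=[[0, 0, 0, -0.006, 0], [0, 0, 0, -0.012, 0], [0, 0, 0, -0.016, 0], [0, 0, 0, -0.018, 0], [0, 0, 0, -0.019, 0], [0, 0, 0, -0.019, 0], [0, 0, 0, -0.019, 0], [0, 0, 0, -0.019, 0]])

```text
time: 36.48
eef_pos: [476.5, 322.7, 50.8]
tool_rot: [-180.0, 0.0, 174.2]
contact_force: [-6.5, -3.8, 20.4]
opening: 43.4
```

Emit:
arm_command(series=[[0.7, 0, 0, 0, 0], [0.7, 0, 0, 0, 0], [0.7, 0, 0, 0, 0], [0.7, 0, 0, 0, 0], [0.7, 0, 0, 0.01, 0], [0.7, 0, 0, 0.04, 0], [0.7, 0, 0, 0.08, 0], [0.7, 0, 0, 0.12, 0]])

```text
time: 37.15
eef_pos: [475.9, 322.4, 171.3]
tool_rot: [-179.9, -0.1, 174.2]
contact_force: [0.6, 0.6, 0.1]
opening: 59.7
```

Emit:
arm_command(series=[[0.7, 0, -0.01, 0.03, 0], [0.7, -0.002, -0.04, 0.046, 0], [0.7, -0.002, -0.04, 0.046, 0], [0.7, -0.002, -0.04, 0.046, 0], [0.7, -0.002, -0.04, 0.046, 0], [0.7, -0.002, -0.04, 0.046, 0]])

```text
time: 37.65
eef_pos: [474.3, 283.1, 215.3]
tool_rot: [-180.0, -0.1, 174.2]
contact_force: [0.7, -0.4, 0.5]
opening: 60.0
```

Run:
```python
from h import *
s=get_state();print(s["eef_pos"],s["tool_rot"])
p=eyes.read_camera("wrist"); np.save("w7",p)
a=warp(p,370,590,190,390,46,2.7)
w1=np.load("w1.npy",allow_pickle=True).item(); b=warp(w1,370,590,190,390,46,2.7)
cv2.imwrite("pics/w7.png",np.hstack([a,b])[:,:1080]); print(a.shape)
cv2.imwrite("pics/w7.png",cv2.resize(np.hstack([a[:,:400],b[:,:400]]),None,fx=1,fy=1))
```

```text
[474.27664755 283.09949078 215.25235432] [-1.79977489e+02 -5.48862111e-02  1.74233962e+02]
(594, 540, 3)
```

View pics/w7.png

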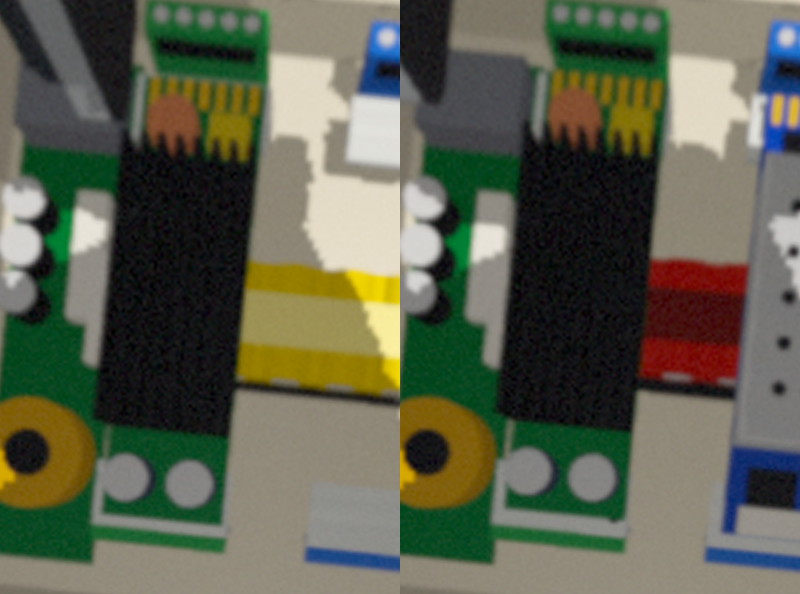

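Now on the left and as at the start on the right: the green board sits in its bay, contacts in line with the green header (mid column ~205 against the header at ~210, which fits the case tilt). It rests on both rails, within about 1 mm of its original place. Next is blue.

Emit:
arm_command(series=[[0.7, 0, -0.04, 0, 0], [0.7, 0, -0.08, 0, 0.5], [0.7, 0, -0.12, 0, 1], [0.7, 0, -0.16, 0, 1.5], [0.7, 0, -0.2, 0, 2], [0.7, 0, -0.24, 0, 2.5], [0.7, 0, -0.28, 0, 3], [0.7, 0, -0.3, 0, 3.85]])

```text
time: 38.37
eef_pos: [474.4, -20.3, 215.3]
tool_rot: [-180.0, -0.1, 178.0]
contact_force: [0.6, 1.5, -0.1]
opening: 59.8
```

Emit:
arm_command(series=[[0.7, 0, -0.04, 0, 0], [0.7, 0, -0.08, 0, 0], [0.7, 0, -0.12, 0, 0], [0.7, 0, -0.16, 0, 0], [0.7, 0, -0.2, 0, 0], [0.7, 0.0016, -0.24, 0, 0], [0.7, 0.0016, -0.275, 0, 0], [0.7, 0.0016, -0.3, 0, 0]])

```text
time: 39.03
eef_pos: [476.2, -320.0, 214.9]
tool_rot: [180.0, -0.0, 178.0]
contact_force: [-0.5, 0.2, 0.2]
opening: 60.0
```

Emit:
arm_command(series=[[0.7, 0, -0.0056, -0.03, 0], [0.7, 0, -0.0056, -0.07, 0], [0.7, 0, -0.0056, -0.11, 0], [0.7, 0, -0.0056, -0.145, 0], [0.7, 0, -0.0056, -0.165, 0], [0.7, 0, -0.0056, -0.17, 0], [0.7, 0, -0.0056, -0.17, 0], [0.7, 0, -0.0056, -0.17, 0]])

```text
time: 39.7
eef_pos: [476.8, -322.9, 46.4]
tool_rot: [-180.0, 0.0, 178.1]
contact_force: [-0.3, -0.6, 0.9]
opening: 59.8
```

Run:
```python
from h import *
s=get_state();print(s["eef_pos"],s["tool_rot"],s["contact_force"])
```

```text
[ 476.77861741 -322.91136426   46.37294508] [-1.79986312e+02  1.84046605e-02  1.78094269e+02] [-0.29719307 -0.55581765  0.89757601]
```

Emit:
arm_command(series=[[0.7, 0, 0, -0.015, 0], [0.7, 0, 0, -0.03, 0], [0.7, 0, 0, -0.037, 0], [0.7, 0, 0, -0.039, 0], [0.7, 0, 0, -0.039, 0], [0.7, 0, 0, -0.039, 0]])

```text
time: 40.2
eef_pos: [476.7, -323.2, 7.8]
tool_rot: [-180.0, 0.1, 178.1]
contact_force: [0.1, -0.0, 0.3]
opening: 59.9
```

Emit:
arm_command(series=[[0, 0, 0, 0, 0], [0, 0, 0, 0, 0], [0, 0, 0, 0, 0], [0, 0, 0, 0, 0], [0, 0, 0, 0, 0], [0, 0, 0, 0, 0], [0, 0, 0, 0, 0], [0, 0, 0, 0, 0]])

```text
time: 40.87
eef_pos: [476.6, -323.1, 7.8]
tool_rot: [-180.0, 0.1, 178.1]
contact_force: [-0.8, 0.7, 10.4]
opening: 43.1
```

Emit:
arm_command(series=[[0, 0, 0, 0.005, 0], [0, 0, 0, 0.02, 0], [0, 0, 0, 0.045, 0], [0, 0, 0, 0.075, 0], [0, 0, 0, 0.105, 0], [0, 0, 0, 0.122, 0], [0, 0, 0, 0.122, 0], [0, 0, 0, 0.122, 0]])

```text
time: 41.53
eef_pos: [476.5, -323.1, 129.8]
tool_rot: [-179.9, 0.1, 178.1]
contact_force: [-0.9, -0.4, -2.1]
opening: 43.4
```

Emit:
arm_command(series=[[0, 0, 0.015, 0, 0], [0, 0, 0.045, 0, 0], [0, 0, 0.08, 0, -0.5], [0, 0, 0.115, 0, -1], [0, 0, 0.15, 0, -1.5], [0, 0, 0.185, 0, -2], [0, 0, 0.22, 0, -2.5], [0, 0, 0.255, 0, -3]])

```text
time: 42.2
eef_pos: [474.8, -65.6, 127.6]
tool_rot: [180.0, -0.1, 175.0]
contact_force: [1.1, -0.0, -2.1]
opening: 43.0
```

Emit:
arm_command(series=[[0, 0, 0.035, 0, 0], [0, 0, 0.07, 0, 0], [0, 0, 0.105, 0, 0], [0, -0.002, 0.14, 0, -0.85], [0, -0.004, 0.175, 0, -0.85], [0, -0.006, 0.21, 0, -0.85], [0, -0.008, 0.245, 0, -0.85], [0, -0.008, 0.27, 0, -0.85]])

```text
time: 42.87
eef_pos: [466.2, 204.8, 127.5]
tool_rot: [-180.0, -0.1, 174.3]
contact_force: [0.1, -0.5, -2.9]
opening: 43.3
```

Emit:
arm_command(series=[[0, 0, 0.025, 0, 0], [0, 0, 0.0408, 0, 0], [0, 0, 0.0408, -0.015, 0], [0, 0, 0.0408, -0.04, 0], [0, 0, 0.0408, -0.06, 0], [0, 0, 0.0408, -0.06, 0], [0, 0, 0.0408, -0.06, 0], [0, 0, 0.0408, -0.06, 0]])

```text
time: 43.53
eef_pos: [468.0, 243.0, 69.1]
tool_rot: [-180.0, -0.0, 174.2]
contact_force: [-0.1, -0.2, -1.3]
opening: 43.3
```

Run:
```python
from h import *
s=get_state();print(s["eef_pos"],s["tool_rot"],s["contact_force"])
```

```text
[468.00711098 243.01199309  69.05280464] [-1.79985100e+02 -2.93658629e-02  1.74221068e+02] [-0.07686778 -0.18022376 -1.27157432]
```

Emit:
arm_command(series=[[0, 0, 0, -0.006, 0], [0, 0, 0, -0.012, 0], [0, 0, 0, -0.016, 0], [0, 0, 0, -0.018, 0], [0, 0, 0, -0.019, 0], [0, 0, 0, -0.019, 0], [0, 0, 0, -0.019, 0], [0, 0, 0, -0.019, 0]])

```text
time: 44.2
eef_pos: [468.1, 242.9, 50.8]
tool_rot: [180.0, 0.0, 174.2]
contact_force: [-6.9, -2.9, 24.8]
opening: 43.0
```

Emit:
arm_command(series=[[0.7, 0, 0, 0, 0], [0.7, 0, 0, 0, 0], [0.7, 0, 0, 0, 0], [0.7, 0, 0, 0, 0], [0.7, 0, 0, 0.01, 0], [0.7, 0, 0, 0.04, 0], [0.7, 0, 0, 0.08, 0], [0.7, 0, 0, 0.12, 0]])

```text
time: 44.87
eef_pos: [467.4, 242.7, 171.4]
tool_rot: [-180.0, -0.1, 174.2]
contact_force: [0.8, 0.0, 0.5]
opening: 59.8
```

Emit:
arm_command(series=[[1, 0, 0.01, 0.03, 0], [1, 0.002, 0.0395, 0.041, 0], [1, 0.002, 0.0395, 0.041, 0], [1, 0.002, 0.0395, 0.041, 0], [1, 0.002, 0.0395, 0.041, 0], [1, 0.002, 0.0395, 0.041, 0]])

```text
time: 45.37
eef_pos: [469.6, 281.8, 210.2]
tool_rot: [-179.9, -0.1, 174.2]
contact_force: [-0.4, -0.4, 0.1]
opening: 85.3
```

Run:
```python
from h import *
s=get_state();print(s["eef_pos"],s["tool_rot"])
p=eyes.read_camera("wrist"); np.save("w8",p)
w1=np.load("w1.npy",allow_pickle=True).item()
a=warp(p,370,590,160,360,82,2.7); b=warp(w1,370,590,160,360,82,2.7)
cv2.imwrite("pics/w8.png",np.hstack([a[:,130:530],b[:,130:530]]))
for n,q in (("now",p),("w1",w1)):
  for z,x in ((82,450),(82,490),(61,553)):
    A=warp(q,370,590,160,360,z,2.7); k0=int((590-x)*2.7); g=A[k0-4:k0+4].mean((0,2))
    d=np.diff(cv2.GaussianBlur(g[None].astype(np.float32),(5,1),0)[0])
    print(n,z,x,[(round(360-(k+.5)/2.7,1),int(d[k])) for k in range(1,len(d)-1) if abs(d[k])>8 and abs(d[k])>=abs(d[k-1]) and abs(d[k])>=abs(d[k+1])])
```

```text
[469.61914751 281.75946207 210.21910533] [-1.79943653e+02 -7.83427671e-02  1.74210291e+02]
now 82 450 [(350.9, 13), (345.7, -15), (300.6, 11), (238.0, 10), (235.0, -9), (232.0, 9), (218.3, -26), (191.7, 13), (174.3, 17), (170.6, -23)]
now 82 490 [(355.0, 24), (342.0, -21), (296.1, 16), (255.7, 10), (217.2, -22), (183.5, -9), (170.2, 15), (166.5, -20)]
now 61 553 [(336.9, 12), (290.6, 22), (267.2, -11), (258.0, -8), (215.4, 14), (174.6, -13)]
w1 82 450 [(350.9, 13), (345.0, -16), (238.0, 14), (218.0, -25), (191.7, 13), (174.3, 16), (170.6, -22)]
w1 82 490 [(354.6, 25), (343.1, -14), (340.9, -16), (295.7, 19), (255.7, 12), (216.9, -24), (183.1, -9), (170.2, 15), (166.5, -21)]
w1 61 553 [(336.9, 11), (333.1, -9), (290.6, 21), (267.2, -10), (215.4, 13), (174.3, -13)]
```

View pics/w8.png

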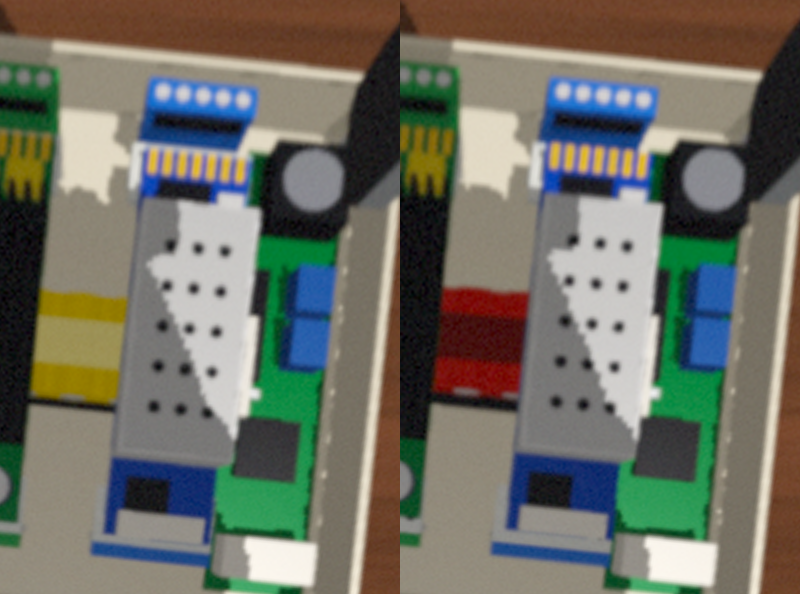

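Now on the left and as at the start on the right: the blue board is back in its bay, with its contacts (columns 148-246) facing the blue header (149-258). Its edges are within about 0.5 mm across and 1 mm along of where they started, and the yellow pack shows between the boards. The gripper is clear, so I'll hand in.

```bash
python3 -c "
from cell import ctrl,get_state
print(get_state()['contact_force']);print(ctrl.hand_in())"
```

```text
[ 0.34871551 -0.15932435  0.78613067]
the job is handed in; nothing more can be done
None
```

The battery is changed and the job is handed in, at about 45 s of the 152 s allowed. Nothing failed that I could see, but the hand-in gives no verdict.

I laid both boards on the grey mat and put the old red pack flat in the black tub. The middle-sized yellow pack from the pink foam then went into the cradle. Last, I put green and then blue back in their bays, gold contacts towards the headers of their own colours.

**Checks at the end:**
- **New pack:** its measured centre was (472.7, 282.4), against (473.1, 283.1) for the cradle pad, with yaw within 0.5°. A rougher check from the pad showing at each end suggests it may be up to 1.7 mm off along its length.
- **Boards:** the final wrist pictures show both within about 1 mm of where they started, in line with their headers and resting on both rails.
- **Forces:** the highest wrist force reported was about 25 N, when seating the blue board. The gripper was open and clear of everything at hand-in.

**One disagreement:** the wrist camera's positions differed by about 1.5–2 mm between gripper angles. I settled the bay positions using the boards on the mat, whose release positions were known.

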